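# Strip the pellet-pressing die and put its parts away in their wells

## Task

The cleaned pellet-pressing die stands put together on the bench. Take it apart from the top down (plunger, then spacer collar, then die body, then base) and put each part upright and fully seated in its own well, the one bored for its size, in the wooden blocks of the storage tray. The faces are polished, so set the parts down rather than dropping them, and leave the glass vial beside the die standing where it is.

Things in the scene. Friction and masses are not known exactly. Their poses are not given: they have to be found in the camera images.
- plunger: plunger, top of the die: steel, knurled head 26 mm across and 26 mm high over a stem 12 mm across and 30 mm long; 120 g. Origin: centre of the stem's lower end, z up its axis; head's underside at z = +30 mm, top at +56 mm. At the start the head rests on the collar and the stem hangs loosely through collar and body (bores 15 mm): draw it straight up 30 mm
- spacer_collar: the spacer collar: dark steel ring, outside 36 mm, hole 15 mm, 16 mm high, 100 g; rests loose on top of the die body. Origin at the centre of its underside, z up along its axis
- die_body: the middle of the die, a steel cylinder with a knurled middle, outside 48 mm, through bore 15 mm, 40 mm high, 360 g; rests on the base, where a 12 mm boss 5 mm high enters its bore loosely. Origin at the centre of its underside, z up along its axis
- die_base: the base of the die: steel disc 62 mm in diameter and 24 mm high with a 12 mm boss standing 5 mm above its top, 420 g; it stands loose on the table. Origin at the centre of its underside, z up along its axis. To the right of the die a fixed balance with a tall glass case, 345 mm high, stands at x 0.36 to 0.74, y below -0.52: rise clear of it before moving over
- plunger_block: fixed pale wooden block 88 x 88 x 38 mm, one of four lying two by two in a low grey tray, told apart by the width of the round well in the middle of the top. Origin: centre of its underside, z up, top face at z = +38 mm. Well of the plunger: a deep narrow hole 18 mm wide and 32 mm deep, its mouth flared to 24 mm; the stem goes in and the head comes to rest on the block's top (stem end 8 mm above the block's underside)
- collar_block: fixed pale wooden block 88 x 88 x 38 mm, one of four lying two by two in a low grey tray, told apart by the width of the round well in the middle of the top. Origin: centre of its underside, z up, top face at z = +38 mm. Well of the spacer collar: 44 mm wide and 5 mm deep (floor at z = +33 mm), its mouth flared to 52 mm; the second-narrowest well
- body_block: fixed pale wooden block 88 x 88 x 38 mm, one of four lying two by two in a low grey tray, told apart by the width of the round well in the middle of the top. Origin: centre of its underside, z up, top face at z = +38 mm. Its well, for the die body, is 56 mm wide and 8 mm deep (floor at z = +30 mm), its mouth flared to 64 mm; the second-widest well
- base_block: fixed pale wooden block 88 x 88 x 38 mm, one of four lying two by two in a low grey tray, told apart by the width of the round well in the middle of the top. Origin: centre of its underside, z up, top face at z = +38 mm. Well of the die base: 70 mm wide and 8 mm deep (floor at z = +30 mm), its mouth flared to 78 mm; the widest well
- vial: small upright glass vial with a white screw cap, 21 mm in diameter and 58 mm high, standing free about 10 to 12 cm from the die's axis, on its right as the robot sees it; not to be touched. Origin at the centre of its underside, z up
- lamp_neck (a point): highest point of the fixed black gooseneck lamp that arches between die and tray, 200 mm above the table; from here the neck runs 0.33 m away from the robot to its foot, and comes down towards the robot and to the left to the lamp's head 0.12 m away. Carry parts over it with 50 mm or more to spare
Things that resemble listed ones, but are neither listed nor needed, are in the scene too. What is shaped like the base_block but orange is not meant.

How it is judged (in metres and radians):
On the way, in this order (a step that is already met when the one before it is completed fails the run):
1. the plunger is seated upright in its own well and released (horizontal distance between plunger and plunger_block below 0.008 m and z of plunger in the frame of plunger_block between 0.005 and 0.011 m and angle between plunger's own z axis and vertical below 0.08 rad and contact force between the fingers and plunger below 0.1 N), for 0.2 s.
2. the spacer collar is seated upright in its own well and released (horizontal distance between spacer_collar and collar_block below 0.008 m and z of spacer_collar in the frame of collar_block between 0.03 and 0.036 m and angle between spacer_collar's own z axis and vertical below 0.08 rad and contact force between the fingers and spacer_collar below 0.1 N), for 0.2 s.
3. the die body is seated upright in its own well and released (horizontal distance between die_body and body_block below 0.008 m and z of die_body in the frame of body_block between 0.027 and 0.033 m and angle between die_body's own z axis and vertical below 0.08 rad and contact force between the fingers and die_body below 0.1 N), for 0.2 s.
4. the die base is seated upright in its own well and released (horizontal distance between die_base and base_block below 0.008 m and z of die_base in the frame of base_block between 0.027 and 0.033 m and angle between die_base's own z axis and vertical below 0.08 rad and contact force between the fingers and die_base below 0.1 N), for 0.2 s.
At the end, for the whole second after the job is handed in: plunger, spacer collar, die body and base each stand upright (within 0.08 rad) in the well of their own block, within 8 mm of its centre and within 3 mm of the fully seated height, released and at rest; the vial still stands within 20 mm of where it was (all of step 1 and all of step 2 and all of step 3 and all of step 4 and linear speed of each of plunger, spacer_collar, die_body, die_base below 0.02 m/s and distance of vial from where it was at the start of the episode below 0.02 m and angle between vial's own z axis and vertical below 0.2 rad); the robot touches nothing.
It fails at once if the plunger is dropped or thrown (moves faster than 0.7 m/s while not in the gripper, a fall of about 25 mm) (linear speed of plunger above 0.7 m/s and contact force between the fingers and plunger below 0.1 N).
It fails at once if the spacer collar is dropped or thrown (moves faster than 0.7 m/s while not in the gripper, a fall of about 25 mm) (linear speed of spacer_collar above 0.7 m/s and contact force between the fingers and spacer_collar below 0.1 N).
It fails at once if the die body is dropped or thrown (moves faster than 0.7 m/s while not in the gripper, a fall of about 25 mm) (linear speed of die_body above 0.7 m/s and contact force between the fingers and die_body below 0.1 N).
It fails at once if the die base is dropped or thrown (moves faster than 0.7 m/s while not in the gripper, a fall of about 25 mm) (linear speed of die_base above 0.7 m/s and contact force between the fingers and die_base below 0.1 N).
It fails at once if the glass vial is knocked over or pushed more than 20 mm (distance of vial from where it was at the start of the episode above 0.02 m or angle between vial's own z axis and vertical above 0.3 rad).
It also fails if it takes over 128 s, if anything falls off the work surface, if the arm or the gripper's body presses on something with over 40 N, if the wrist force passes 120 N, or if a joint passes its speed limit or range.

## Robot

A 7-joint arm with a two-finger parallel gripper is mounted at the origin on a cart in front of the work surface, level with it; the furniture and walls round the work are solid. World frame = base frame: x ahead of the robot, y to its left, z up, the work surface at z = 0. Lengths are in m, angles in degrees, forces in N, time in s.
With the tool pointing down it reaches from about 0.425 to 0.875 m from the base axis. Payload 4.7 kg.
Tool frame: the origin (TCP) lies midway between the tips of the shut fingers; the grasp point (between the pads) lies 19 mm behind it; y points along the fingers, x is the direction in which the jaws open and shut, and the axes are right-handed (so a half turn about y gives the same grasp; the last joint's range is limited). The gripper opens to 87 mm and grips with 3 to 60 N. Pads are 19 mm wide; open, the fingers measure 117 mm over their backs; the gripper's body (75 mm by 190 mm) begins 51 mm behind the grasp point.
Start: joints at [-75.797, 18.392, -4.016, 83.108, 1.295, 78.541, -3.26], TCP at [0.151, 0.632, 0.223] pointing down, gripper open.
Joint ranges: [-163.93, 163.93], [-17.29, 119.83], [-79.2, 71.16], [3.27, 140.29], [-89.18, 269.18], [5.43, 117.66], [-154.24, 154.24]. Speed limits (degrees/s): [147.25, 147.25, 180, 180, 180, 180, 180].

## Interface

Orientations are given as [roll, pitch, yaw] about the fixed x, y, z axes, in that order (R = Rz(yaw) Ry(pitch) Rx(roll)).
In Python, from workcell import ctrl gives the robot as it stands.
- The arm moves only by the tool drive_tool, never from a script. Its argument "moves" is one flat list of numbers, 4 for each row, row after row: the shift along the tool's x, y, z in mm, then the turn about the tool's y in degrees. In form: [tx, ty, tz, twist, tx, ty, tz, twist, ...]. A call has exactly 5 rows; each row is the pose to reach, as a shift and turn from the pose measured when the call began, along the tool's axes at that moment; what a row does not reach only later rows make up. A row lasts 1/10 s, in which the tool goes at most 50 mm and 8.59 degrees, less where a joint would pass 70% of its speed; a pose out of reach is approached as far as the arm can. A call with a gripper value outside its range is refused whole. "jaw" is the closure, from 0 (fully open) to 1 (shut), set as the call begins (left out, the last holds). The fingers move at their own pace and stop on an object; "force" is the grip in N (left out, the last holds). Time passes only in rows, so rows that repeat a pose let the fingers close, or fill a call up. It gives the time, the measured TCP pose, the force and the opening at its end, in the units of the state.
- ctrl.state(): the state, without advancing time (a new reading comes with each control period).
- ctrl.camera(name): name is "scene" or "top"; returns the picture (420x560x3 uint8, blue, green, red); there is no depth.
- ctrl.camera_info(name): a dict with "camera_matrix" (3x3 intrinsics, pixels), "k1" (the pictures are not rectified: a ray, as slopes to the right and down, at radius r is drawn at 1 + k1 r^2 times it, then the intrinsics apply), "rvec" (rotation vector, rad) and "tvec" (3), from world to camera coordinates, as OpenCV has them. Camera axes: x right, y down, z forward; pixel columns grow to the right and rows downward; lengths in m; the calibration is good to about 2 mm. A picture is of the moment at which its call begins. camera_info takes no time and is no camera call.
- ctrl.finish_job(): hands the job in, once; it reports no verdict.
Trained networks look in the newest picture that a camera, given by its name, has taken for a name from the list of things; names that differ only in an ending like _2 or _b are one class to them, and where a whole thing is asked for, a point or a joint stands for the part that bears it (a point fixed in the world has none). Each returns a list of dicts, best first, with "confidence" (0 to 1); they miss things now and then, are a little off and sometimes report something else, mostly with a low value. They report only what shows in the picture. A call takes as long as a camera call. They do not tell look-alikes from the thing itself.
- ctrl.look_for(camera, name): "rect" ([left, top, width, height] in pixels, round what is visible of it).
- ctrl.mark_of(camera, name): "pixel" ([column, row] in pixels: a listed point, or the origin of a listed thing).
The state is a dict: "time_s": time; "joints": joint angles; "qd": joint speeds; "tau": joint torques, N m; "position": TCP position; "tcp_rot": TCP orientation; "contact_force": force on the tool from outside, world axes, zero at the start; "torque": the same for the moment, N m; "grip_width": opening from 0.0 (shut) to 1.0 (fully open).
Only numpy, scipy, OpenCV 4.12 (cv2) and the standard library are available. Lean on these libraries where they do the work, as an engineer would, in place of code of your own. Each camera call takes 0.05 s, during which the arm holds its last target.

## Working session

There is one attempt and no reset: what is moved stays moved. The work goes in short steps, Python scripts to look and compute and a tool call to move; the robot and the scene stay as the last step left them, time stands still between calls to the robot, and variables do not carry over. Pictures are saved under pics/ and viewed, and the job is handed in when it is done.

Besides the shell and the picture viewer there is one more tool, called after ">>>" as name(argument=value, ...), one argument or row to a line, values as JSON. drive_tool: Moves the arm, as the interface text tells. Its arguments: {"type":"object","properties":{"moves":{"type":"array"},"jaw":{"type":"number"},"force":{"type":"number"}},"required":["moves"]}

```bash
mkdir -p pics; ls
python3 - <<'E'
from workcell import ctrl
import cv2
print(ctrl.state())
for n in("scene","top"):
    im=ctrl.camera(n); cv2.imwrite(f"pics/{n}0.png",im); print(n,ctrl.camera_info(n))
E
```

```text
pics
{'time_s': 0.0, 'joints': array([-75.79633177,  18.44011128,  -4.01537676,  83.17454408,
         1.29592044,  78.54085217,  -3.25976906]), 'qd': array([-0.02731837, -0.08503217,  0.05251815,  0.04338179, -0.01637734,
       -0.05358689, -0.00061843]), 'tau': array([-7.84378663e-04, -4.91291428e+01, -4.04379778e-01, -3.12533998e+01,
       -6.38109958e-02,  4.36471333e-02,  1.89954458e-04]), 'position': array([0.1505188 , 0.63176461, 0.22145272]), 'tcp_rot': array([-90.00668218,   0.11021377,  76.60633496]), 'contact_force': array([-0.13444027,  0.07887661,  0.05478504]), 'torque': array([-0.0108966 , -0.00647147, -0.04595515]), 'grip_width': 0.9973277192172267}
scene {'camera_matrix': array([[422.0567151 ,   0.        , 296.03421577],
       [  0.        , 422.0567151 , 208.19277173],
       [  0.        ,   0.        ,   1.        ]]), 'k1': -0.04496297714260636, 'rvec': array([ 2.03803214, -0.45195016,  0.26371928]), 'tvec': array([-0.45533274,  0.2538887 ,  1.04259895])}
top {'camera_matrix': array([[386.68582727,   0.        , 279.51361082],
       [  0.        , 386.68582727, 214.00745232],
       [  0.        ,   0.        ,   1.        ]]), 'k1': 0.011035841415594817, 'rvec': array([ 2.18386325, -2.17318829,  0.07046725]), 'tvec': array([0.05625284, 0.55481037, 1.28079154])}
```

View pics/scene0.png

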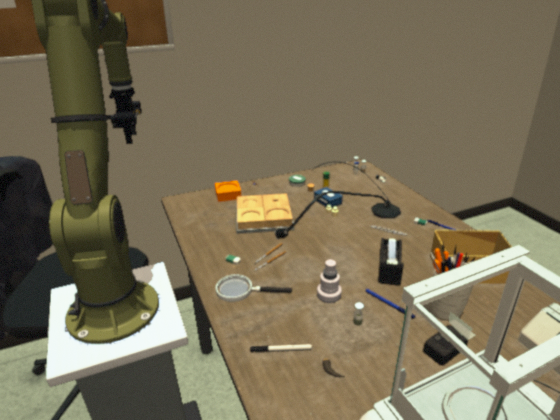

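View pics/top0.png

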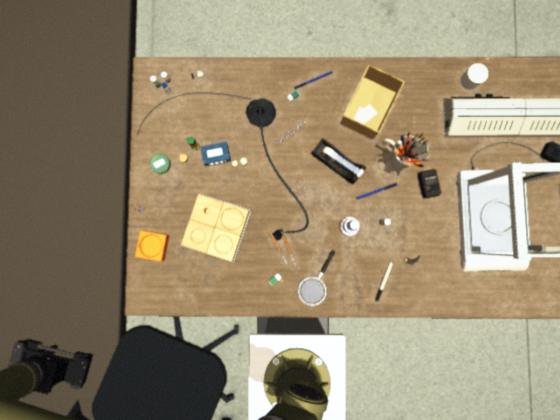

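The scene view shows the die stack at (329,282) and the vial at (359,313). The tray of four blocks is at (264,211), with the orange decoy at (228,190). In the top view the die is at (349,226), the vial at (387,222), the tray at (216,228), the orange decoy at (152,246), and the lamp neck bends from (261,113) to (280,235).

```bash
cat > h.py <<'E'
import numpy as np, cv2
from workcell import ctrl
def cam(n):
    i=ctrl.camera_info(n);K=i["camera_matrix"];R=cv2.Rodrigues(i["rvec"])[0];t=np.array(i["tvec"]).ravel()
    return K,np.array([i["k1"],0,0,0.]),R,t,i["rvec"]
def ray(n,px):
    K,d,R,t,_=cam(n)
    u=cv2.undistortPoints(np.array([[px]],float),K,d)[0,0]
    return -R.T@t, R.T@np.array([u[0],u[1],1.])
def onz(n,px,z):
    o,d=ray(n,px); return o+d*(z-o[2])/d[2]
def proj(n,P):
    K,d,R,t,rv=cam(n); return cv2.projectPoints(np.atleast_2d(np.array(P,float)),np.array(rv),t,K,d)[0][:,0]
def tri(p1,p2):
    o1,d1=ray("scene",p1);o2,d2=ray("top",p2)
    s=np.linalg.lstsq(np.c_[d1,-d2],o2-o1,rcond=None)[0]
    a,b=o1+s[0]*d1,o2+s[1]*d2
    return (a+b)/2,np.linalg.norm(a-b)
E
python3 - <<'E'
from h import *
np.set_printoptions(precision=4,suppress=True)
for n in("top","scene"):
    im=ctrl.camera(n)
    for nm in["plunger","spacer_collar","die_body","die_base","plunger_block","collar_block","body_block","base_block","vial","lamp_neck"]:
        print(n,nm,[(np.round(r["pixel"],1).tolist(),round(r["confidence"],2)) for r in ctrl.mark_of(n,nm)][:5])
    np.save(f"{n}.npy",im)
t=np.load("top.npy");s=np.load("scene.npy")
a=cv2.resize(t[185:265,175:255],(400,400),interpolation=3)
b=cv2.resize(t[190:270,310:410],(500,400),interpolation=3)[:, :400]
cv2.imwrite("pics/c1.png",np.hstack([a,b]))
a=cv2.resize(s[180:245,220:310],(540,390),interpolation=3)
b=cv2.resize(s[250:330,310:370],(260,347),interpolation=3)
c=np.zeros((390,800,3),np.uint8);c[:,:540]=a;c[:347,540:]=b
cv2.imwrite("pics/c2.png",c)
E
```

```text
top plunger [([352.0, 227.0], 0.5)]
top spacer_collar [([352.6, 226.2], 0.37)]
top die_body [([348.8, 224.1], 0.41)]
top die_base []
top plunger_block [([207.9, 210.2], 0.97)]
top collar_block [([199.5, 237.5], 0.61), ([349.8, 228.5], 0.47), ([208.7, 209.6], 0.18)]
top body_block [([226.0, 243.0], 0.9)]
top base_block [([234.0, 223.0], 0.93), ([153.1, 248.0], 0.59), ([347.8, 224.9], 0.54)]
top vial [([378.9, 223.7], 0.42)]
top lamp_neck []
scene plunger [([330.7, 281.7], 0.54)]
scene spacer_collar [([332.2, 274.9], 0.49)]
scene die_body [([328.6, 289.2], 0.77)]
scene die_base [([332.8, 274.1], 0.6), ([327.7, 295.2], 0.59)]
scene plunger_block [([278.3, 208.0], 0.71)]
scene collar_block [([249.7, 210.1], 0.6)]
scene body_block [([251.0, 222.0], 0.56)]
scene base_block [([274.6, 219.0], 0.87), ([228.1, 196.1], 0.58), ([325.7, 288.9], 0.24)]
scene vial [([354.8, 322.0], 0.72), ([327.2, 294.2], 0.53)]
scene lamp_neck []
```

View pics/c1.png

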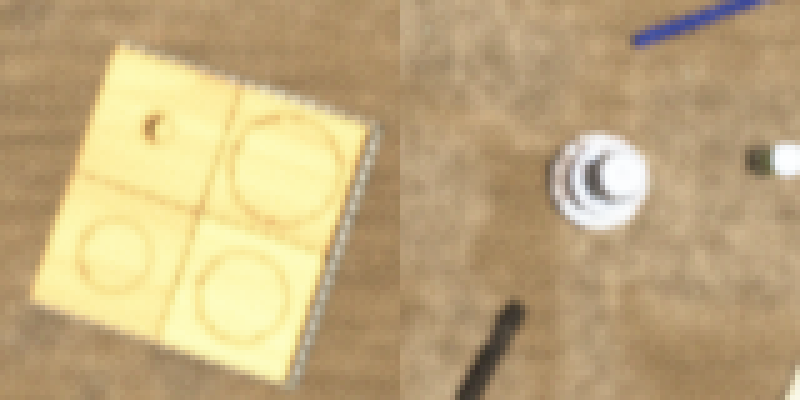

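View pics/c2.png

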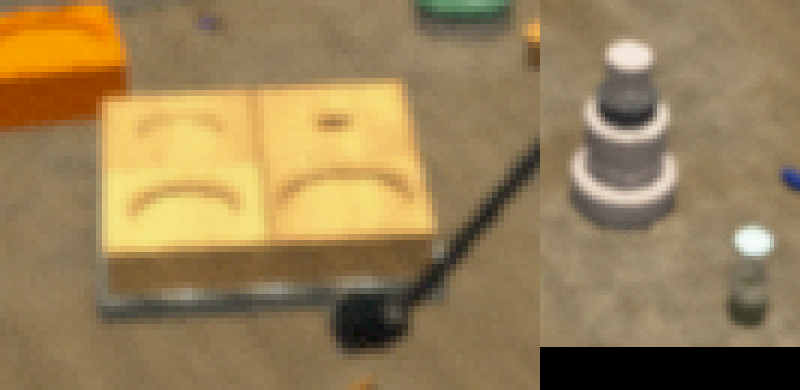

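Run:
```python
from h import *
from scipy.optimize import least_squares
np.set_printoptions(precision=4,suppress=True)
for n in("top","scene"): print(n,ray(n,[280,210])[0])
C1=lambda x,y:((x+.5)/5-.5+175,(y+.5)/5-.5+185)
C2=lambda x,y:((x+.5)/6-.5+220,(y+.5)/6-.5+180)
w={"plunger":C1(155,127),"base":C1(287,168),"collar":C1(115,256),"body":C1(242,297)}
for z in(.038,.042,.046):
    P={k:onz("top",v,z) for k,v in w.items()}
    print(z,P, np.linalg.norm(P["plunger"]-P["base"]),np.linalg.norm(P["plunger"]-P["collar"]),np.linalg.norm(P["collar"]-P["body"]))
tc=[C1(119,43),C1(372,124),C1(288,380),C1(32,301)]
sc=[C2(404,82),C2(436,236),C2(104,252),C2(100,98)]  # order guess
# tops: TL(far-left),TR,BR,BL in world; 
for k in range(4):
    r=[tri(sc[(i+k)%4],tc[i]) for i in range(4)]
    print(k,[x[1] for x in r],np.array([x[0] for x in r]).tolist() if max(x[1] for x in r)<.02 else "")
# die
D=lambda x,y:((x+.5)/5-.5+310,(y+.5)/5-.5+190)
print("base top",onz("top",D(200,180),.012),"plunger top",onz("top",D(220,176),.106+.0), onz("top",(387.5,222),.058))
```

```text
top [0.4574 0.0457 1.3191]
scene [ 0.0814 -0.9079  0.7266]
0.038 {'plunger': array([0.5655, 0.305 , 0.038 ]), 'base': array([0.5386, 0.2166, 0.038 ]), 'collar': array([0.4796, 0.3299, 0.038 ]), 'body': array([0.4529, 0.2452, 0.038 ])} 0.09239824099619301 0.08943316481803851 0.08878577635604727
0.042 {'plunger': array([0.5652, 0.3042, 0.042 ]), 'base': array([0.5383, 0.2161, 0.042 ]), 'collar': array([0.4795, 0.329 , 0.042 ]), 'body': array([0.453 , 0.2446, 0.042 ])} 0.0921097477244797 0.08915392934732111 0.08850856221402029
0.046 {'plunger': array([0.5648, 0.3034, 0.046 ]), 'base': array([0.5381, 0.2156, 0.046 ]), 'collar': array([0.4795, 0.3281, 0.046 ]), 'body': array([0.453 , 0.2439, 0.046 ])} 0.09182125445276629 0.08887469387660363 0.08823134807199326
0 [np.float64(0.0017437323396528033), np.float64(0.004377751030048352), np.float64(0.003724467686930334), np.float64(0.0021808475044101526)] [[0.6206929179880667, 0.3300950565696005, 0.03987935908449797], [0.5662679198740113, 0.16138762317695035, 0.036608294636306105], [0.39692877891371703, 0.2141708460733673, 0.040745704619582546], [0.44861282521711254, 0.38354928431719526, 0.04186532319723485]]
1 [np.float64(0.013498631830476195), np.float64(0.18036153311609393), np.float64(0.007170717385934333), np.float64(0.17441315682892738)] 
2 [np.float64(0.19375440498009044), np.float64(0.1705287699948287), np.float64(0.14551224817337216), np.float64(0.20567026632038699)] 
3 [np.float64(0.18117772279648386), np.float64(0.016108564679393724), np.float64(0.16998622644423197), np.float64(0.0023601616819787815)] 
base top [ 0.517  -0.1777  0.012 ] plunger top [ 0.5153 -0.1742  0.106 ] [ 0.5273 -0.2929  0.058 ]
```

```bash
cat > fit.py <<'E'
from h import *
from scipy.optimize import least_squares
np.set_printoptions(precision=4,suppress=True)
C1=lambda x,y:((x+.5)/5-.5+175,(y+.5)/5-.5+185)
C2=lambda x,y:((x+.5)/6-.5+220,(y+.5)/6-.5+180)
w=[C1(155,127),C1(287,168),C1(115,256),C1(242,297)]
tc=[C1(119,43),C1(374,122),C1(290,382),C1(32,301)]
sc=[C2(404,82),C2(436,236),C2(104,252),C2(100,98)]
def pts(p):
    x,y,a,z,h=p; R=np.array([[np.cos(a),-np.sin(a)],[np.sin(a),np.cos(a)]])
    L=np.array([[h,h],[h,-h],[-h,h],[-h,-h]])@R.T+[x,y]
    c=h+.044
    C=np.array([[c,c],[c,-c],[-c,-c],[-c,c]])@R.T+[x,y]
    q=lambda A:np.c_[A,np.full(len(A),z)]
    return q(L),q(C)
def f(p):
    L,C=pts(p)
    return np.concatenate([(proj("top",L)-w).ravel(),(proj("top",C)-tc).ravel(),(proj("scene",C)-sc).ravel(),[(p[4]-.044)/.001]])
r=least_squares(f,[.51,.275,.3,.04,.044])
print(r.x,np.degrees(r.x[2]));print(f(r.x).reshape(-1)[:-1].reshape(-1,2))
L,C=pts(r.x);print(L)
np.save("wells.npy",L)
E
python3 fit.py
cat > ov.py <<'E'
from h import *
def circ(x,y,z,r): a=np.linspace(0,2*np.pi,60);return np.c_[x+r*np.cos(a),y+r*np.sin(a),np.full(60,z)]
def draw(n,im,P,x0,y0,s,col):
    p=proj(n,P); q=((p-[x0,y0]+.5)*s-.5); cv2.polylines(im,[np.round(q*8).astype(np.int32)],False,col,1,cv2.LINE_AA,3)
def crop(n,im,x0,y0,w,h,s): return cv2.resize(im[y0:y0+h,x0:x0+w],(w*s,h*s),interpolation=cv2.INTER_CUBIC)
E
python3 - <<'E'
from ov import *
x,y=.5165,-.1765; vx,vy=.527,-.293
L=np.load("wells.npy")
out=[]
for n,(x0,y0,w,h,s) in {"top":(325,200,75,50,8),"scene":(300,250,75,80,5)}.items():
    im=crop(n,np.load(n+".npy"),x0,y0,w,h,s)
    for z,r in((.024,.031),(.064,.024),(.08,.018),(.106,.013)): draw(n,im,circ(x,y,z,r),x0,y0,s,(0,0,255))
    for z in(0,.058): draw(n,im,circ(vx,vy,z,.0105),x0,y0,s,(0,255,0))
    out.append(im)
c=np.zeros((400,975,3),np.uint8);c[:,:600]=out[0];c[:,600:]=out[1]
cv2.imwrite("pics/o1.png",cv2.resize(c,(800,328)))
out=[]
for n,(x0,y0,w,h,s) in {"top":(175,185,80,80,5),"scene":(220,180,90,65,4)}.items():
    im=crop(n,np.load(n+".npy"),x0,y0,w,h,s)
    for P,r in zip(L,(.012,.039,.026,.032)): draw(n,im,circ(*P,r),x0,y0,s,(0,0,255))
    out.append(im)
c=np.zeros((400,760,3),np.uint8);c[:,:400]=out[0];c[:260,400:]=out[1]
cv2.imwrite("pics/o2.png",c)
E
```

```text
[ 0.5084  0.2728 -0.3049  0.0396  0.0449] -17.471696648467823
[[ 0.7544  0.1808]
 [-0.0125  0.1957]
 [ 0.1071  0.1525]
 [ 0.4488  0.2601]
 [-0.3365  0.463 ]
 [-0.701   0.8353]
 [-0.6975  0.1245]
 [-0.1589 -0.2112]
 [-0.0321 -0.0026]
 [ 0.7751 -0.8487]
 [ 0.5659  0.242 ]
 [ 0.7498  0.3874]]
[[0.5648 0.3022 0.0396]
 [0.5378 0.2164 0.0396]
 [0.4791 0.3291 0.0396]
 [0.4521 0.2434 0.0396]]
```

View pics/o1.png

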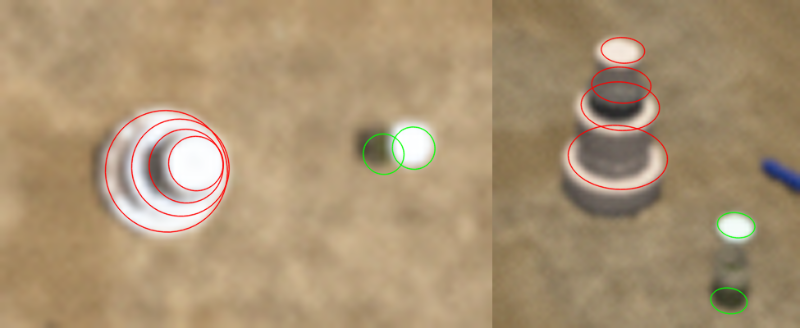

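View pics/o2.png

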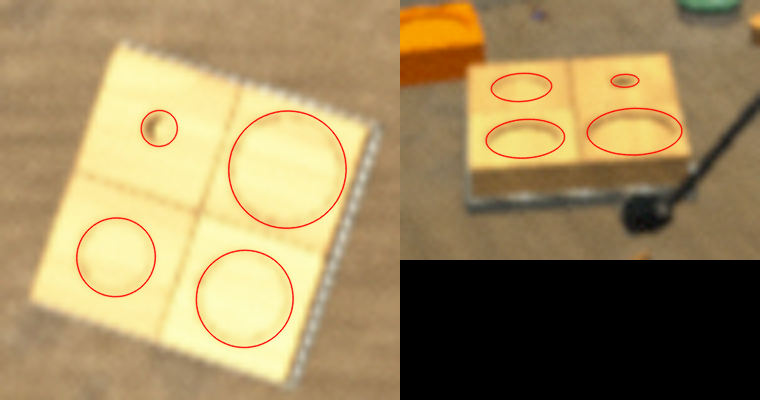

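Run:
```python
from ov import *
out=[]
for x,y in ((None,None),(.5165,-.1765),(.514,-.178)):
    n,(x0,y0,w,h,s)="scene",(312,254,34,50,8)
    im=crop(n,np.load(n+".npy"),x0,y0,w,h,s)
    if x:
      for z,r in((0,.031),(.024,.031),(.064,.024),(.08,.018),(.106,.013)): draw(n,im,circ(x,y,z,r),x0,y0,s,(0,0,255))
    n,(x0,y0,w,h,s)="top",(335,212,34,25,8)
    i2=crop(n,np.load(n+".npy"),x0,y0,w,h,s)
    if x:
      for z,r in((0,.031),(.024,.031),(.064,.024),(.08,.018),(.106,.013)): draw(n,i2,circ(x,y,z,r),x0,y0,s,(0,0,255))
    out.append(np.vstack([im,i2]))
cv2.imwrite("pics/o3.png",np.hstack(out)[:600,:800])
```

```text
(no output)
```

View pics/o3.png

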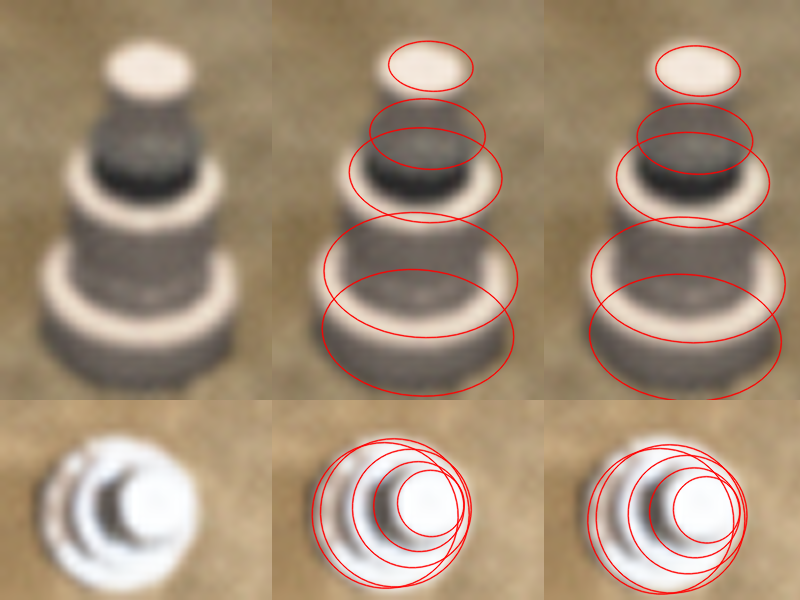

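```bash
cat > go.py <<'E'
import sys
from h import *
from scipy.spatial.transform import Rotation as Ro
s=ctrl.state()
p=s["position"];R=Ro.from_euler("xyz",s["tcp_rot"],degrees=True).as_matrix()
def sh(x,y,z,yaw):
    d=R.T@(np.array([x,y,z])-p)*1000
    ty=-(yaw-s["tcp_rot"][2]); ty=(ty+180)%360-180
    return np.round(np.r_[d,ty],1).tolist()
if __name__=="__main__":
    print(round(s["time_s"],2),"p",np.round(p*1000,1).tolist(),"rot",np.round(s["tcp_rot"],2).tolist(),"F",np.round(s["contact_force"],1).tolist(),"j",np.round(s["joints"]).astype(int).tolist(),"grip",round(s["grip_width"]*87,1))
    a=[float(v) for v in sys.argv[1:]]
    for i in range(0,len(a),4): print(sh(*a[i:i+4]))
E
python3 go.py .39 .48 .30 52  .535 .25 .30 26
```

```text
1.2 p [150.6, 632.3, 222.6] rot [-90.0, -0.01, 76.61] F [-0.7, 1.0, -0.1] j [-76, 18, -4, 83, 1, 79, -3] grip 86.8
[-92.7, -77.4, -268.2, 24.6]
[-282.9, -77.4, -462.5, 50.6]
```

>>> drive_tool(
  moves=[-18,-16,-46,5,-36,-32,-92,10,-54,-48,-140,15,-72,-64,-190,20,-92,-78,-240,25],
)

```text
time_s: 1.7
position: [0.3494, 0.4965, 0.2968]
tcp_rot: [-90.0, -0.1, 51.4]
contact_force: [0.2, 0.2, -1.2]
grip_width: 0.998
```

```bash
python3 go.py .53 .26 .30 26 .60 .03 .3 4
```

```text
1.7 p [349.4, 496.5, 296.8] rot [-89.99, -0.07, 51.41] F [0.2, 0.2, -1.2] j [-63, 12, 6, 83, -1, 85, -5] grip 86.8
[-72.2, -3.3, -288.6, 25.4]
[-208.3, -3.6, -486.8, 47.4]
```

>>> drive_tool(
  moves=[-10,-2,-48,5,-22,-2,-96,10,-36,-3,-144,15,-52,-3,-192,20,-66,-3,-240,25],
)

```text
time_s: 2.2
position: [0.4961, 0.2942, 0.3001]
tcp_rot: [-89.9, -0.1, 26.2]
contact_force: [1.0, -0.2, 0.7]
grip_width: 1.003
```

```bash
python3 go.py .60 .06 .30 2 .5155 -.1745 .3 -17.5
```

```text
2.2 p [496.1, 294.2, 300.1] rot [-89.93, -0.1, 26.22] F [1.0, -0.2, 0.7] j [-49, 8, 18, 88, -2, 85, -5] grip 87.3
[-10.2, -0.2, -256.0, 24.2]
[-189.7, -0.7, -429.0, 43.7]
```

>>> drive_tool(
  moves=[-2,0,-48,5,-4,0,-96,10,-6,0,-146,15,-8,0,-196,20,-12,0,-244,24],
)

```text
time_s: 2.7
position: [0.5938, 0.0679, 0.3001]
tcp_rot: [-89.9, -0.1, 2.0]
contact_force: [-0.3, 0.6, -0.6]
grip_width: 1.001
```

```bash
python3 go.py  .5155 -.1745 .3 -17.5
```

```text
2.7 p [593.8, 67.9, 300.1] rot [-89.88, -0.12, 2.03] F [-0.3, 0.6, -0.6] j [-34, 11, 30, 85, -6, 85, -3] grip 87.1
[-86.8, -0.5, -239.5, 19.5]
```

>>> drive_tool(
  moves=[-16,0,-46,5,-34,0,-92,10,-52,0,-138,15,-70,0,-184,18,-84,0,-226,19.5],
)

```text
time_s: 3.2
position: [0.5166, -0.1634, 0.2999]
tcp_rot: [-89.8, -0.1, -17.6]
contact_force: [1.8, 0.4, 1.3]
grip_width: 0.998
```

```bash
python3 go.py  .5155 -.1745 .16 -17.5 .5155 -.1745 .084 -17.5
```

```text
3.2 p [516.6, -163.4, 299.9] rot [-89.81, -0.11, -17.63] F [1.8, 0.4, 1.3] j [-23, 3, 40, 93, -2, 84, -1] grip 86.8
[2.1, 139.8, -11.4, -0.1]
[1.9, 215.8, -11.6, -0.1]
```

>>> drive_tool(
  moves=[1,35,-6,0,2,70,-11,0,2,105,-11,0,2,140,-11,0,2,160,-11,0],
)

```text
time_s: 3.7
position: [0.514, -0.1736, 0.1372]
tcp_rot: [-89.8, 0.1, -17.6]
contact_force: [0.1, 0.5, 1.3]
grip_width: 0.998
```

```bash
cat > look.py <<'E'
import sys
from h import *
# look.py name x0 y0 w h out
n=sys.argv[1];x0,y0,w,h=map(int,sys.argv[2:6]);im=ctrl.camera(n);np.save(n+"_l.npy",im)
s=min(780//w,580//h);cv2.imwrite("pics/"+sys.argv[6],cv2.resize(im[y0:y0+h,x0:x0+w],(w*s,h*s),interpolation=cv2.INTER_CUBIC));print("scale",s)
E
python3 look.py scene 290 200 90 110 g1.png;python3 go.py  .5155 -.1745 .084 -17.5
```

```text
scale 5
3.75 p [512.6, -173.1, 134.8] rot [-89.88, 0.29, -17.62] F [-1.6, 1.2, -1.7] j [-21, 10, 41, 106, -7, 66, 5] grip 87.1
[3.5, 50.8, -0.6, -0.1]
```

View pics/g1.png

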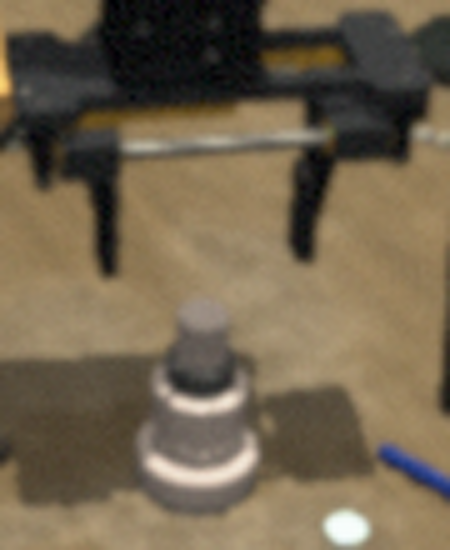

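Fingertips are at crop (108,270) and (302,255), so they straddle the plunger top at (204,315). I'm descending.

>>> drive_tool(
  moves=[2,15,0,0,3,30,0,0,3.5,42,-0.5,0,3.5,49,-0.5,0,3.5,49,-0.5,0],
)

```text
time_s: 4.25
position: [0.5151, -0.1744, 0.0851]
tcp_rot: [-89.9, 0.4, -17.6]
contact_force: [0.4, 0.2, -0.7]
grip_width: 1.003
```

>>> drive_tool(
  moves=[0,0,0,0,0,0,0,0,0,0,0,0,0,0,0,0,0,0,0,0],
  jaw=0.6,
  force=25,
)

```text
time_s: 4.75
position: [0.5153, -0.1744, 0.0854]
tcp_rot: [-89.9, 0.3, -17.6]
contact_force: [-0.8, 0.5, -0.1]
grip_width: 0.632
```

```bash
python3 look.py scene 290 200 90 110 g2.png;python3 go.py  .5155 -.1745 .084 -17.5
```

```text
scale 5
4.8 p [515.2, -174.4, 85.4] rot [-89.89, 0.34, -17.62] F [0.4, 0.9, 0.3] j [-19, 14, 40, 109, -11, 61, 7] grip 51.0
[0.3, 1.4, -0.0, -0.1]
```

View pics/g2.png

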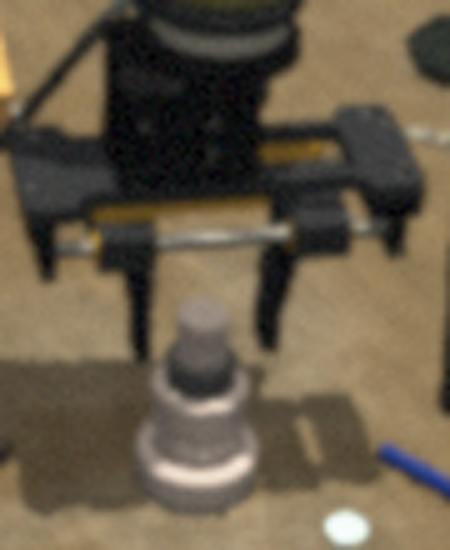

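>>> drive_tool(
  moves=[0,0,0,0,0,0,0,0,0,0,0,0,0,0,0,0,0,0,0,0],
  jaw=1,
  force=25,
)

```text
time_s: 5.3
position: [0.5152, -0.1744, 0.0854]
tcp_rot: [-89.9, 0.4, -17.6]
contact_force: [0.1, 0.7, 0.1]
grip_width: 0.291
```

```bash
python3 look.py scene 290 200 90 110 g3.png;python3 go.py  .5155 -.1745 .084 -17.5
```

```text
scale 5
5.35 p [515.2, -174.4, 85.3] rot [-89.9, 0.35, -17.62] F [0.5, 0.2, 0.9] j [-19, 14, 40, 109, -11, 61, 7] grip 25.3
[0.4, 1.3, -0.0, -0.1]
```

View pics/g3.png

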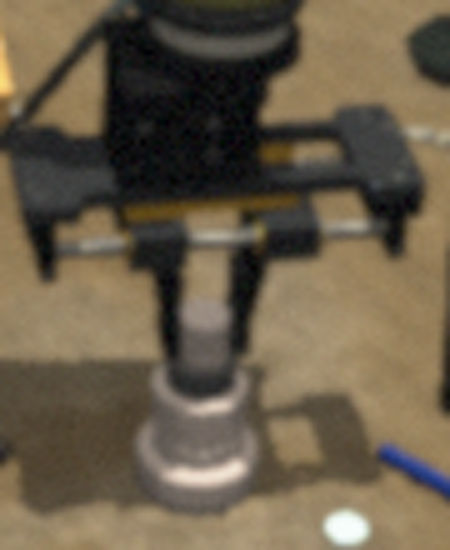

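Run:
```python
from h import *
print((proj("scene",[[.5152,-.1744,.0853],[.5152,-.1744,.106],[.5152-.013*.95,-.1744+.013*.3,.0853],[.5152+.013*.95,-.1744-.013*.3,.0853]])-[290,200])*5)
```

```text
[[200.79344922 340.82339798]
 [202.3908298  307.15228221]
 [175.28482478 342.92535986]
 [226.22572619 338.72357076]]
```

>>> drive_tool(
  moves=[0,-8,0,0,0,-20,0,0,0,-36,0,0,0,-56,0,0,0,-80,0,0],
)

```text
time_s: 5.85
position: [0.5153, -0.1747, 0.1666]
tcp_rot: [-89.9, 0.4, -17.6]
contact_force: [0.6, 0.2, -0.9]
grip_width: 0.292
```

```bash
python3 look.py scene 290 200 90 110 g4.png;python3 go.py  .5155 -.1745 .305 -17.5
```

```text
scale 5
5.9 p [517.9, -175.7, 171.0] rot [-89.82, -0.03, -17.66] F [2.0, -0.6, 1.4] j [-21, 9, 41, 103, -6, 70, 4] grip 25.3
[-2.6, -134.0, 0.8, -0.2]
```

View pics/g4.png

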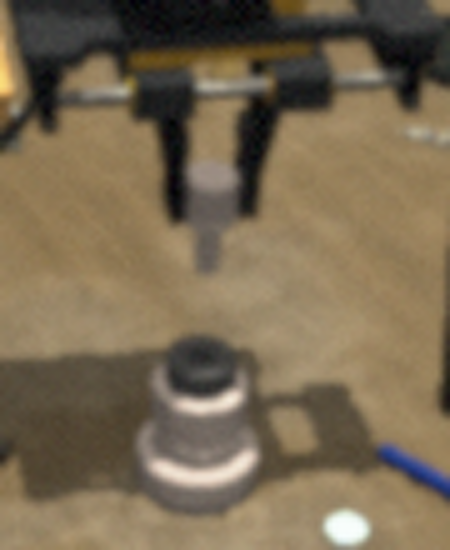

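Run:
```python
from h import *
for P in ([.5153,-.1747],[.5153-.0015,-.1747-.0045]):
  print((proj("scene",[[*P,.1313],[*P,.1313+.056],[*P,.1313+.030],[*P,.08]])-[290,200])*5)
```

```text
[[204.85876785 265.35342258]
 [209.42874709 168.48347583]
 [207.28042046 214.11490688]
 [200.85466224 349.61806801]]
[[206.66040363 270.94120848]
 [211.3006265  173.82966598]
 [209.11914137 219.57794866]
 [202.595662   355.39601921]]
```

>>> drive_tool(
  moves=[-2,-30,0,0,-2.5,-60,0.5,0,-2.5,-90,1,0,-2.5,-115,1,0,-2.5,-134,1,0],
)

```text
time_s: 6.4
position: [0.5159, -0.1748, 0.3076]
tcp_rot: [-89.8, -0.2, -17.7]
contact_force: [0.3, 0.3, -0.8]
grip_width: 0.287
```

```bash
python3 go.py  .55 .065 .305 -17.5 .5648 .3022 .305 -17.5
```

```text
6.4 p [515.9, -174.8, 307.6] rot [-89.77, -0.19, -17.68] F [0.3, 0.3, -0.8] j [-23, 4, 41, 92, -3, 85, 1] grip 24.9
[-40.4, 3.4, 238.8, -0.2]
[-98.3, 4.1, 469.3, -0.2]
```

>>> drive_tool(
  moves=[-6,2,34,0,-14,3,80,0,-22,3,128,0,-30,3,176,0,-40,3,224,0],
)

```text
time_s: 6.9
position: [0.546, 0.0524, 0.3061]
tcp_rot: [-89.7, -0.3, -17.7]
contact_force: [0.4, -0.9, -0.9]
grip_width: 0.292
```

```bash
python3 go.py .5648 .3022 .305 -17.5; python3 look.py scene 295 240 80 70 d1.png;python3 look.py top 325 200 75 50 d2.png
```

```text
6.9 p [546.0, 52.4, 306.1] rot [-89.71, -0.26, -17.71] F [0.4, -0.9, -0.9] j [-36, 4, 30, 91, -2, 85, -24] grip 25.4
[-58.0, 2.1, 243.6, -0.2]
scale 8
scale 10
```

View pics/d1.png

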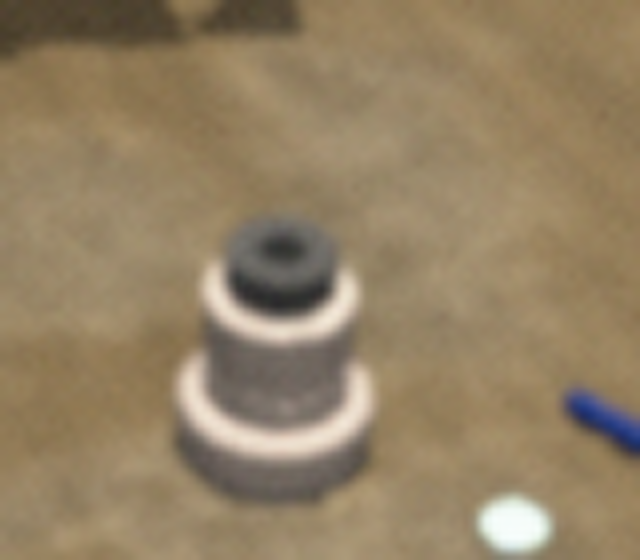

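View pics/d2.png

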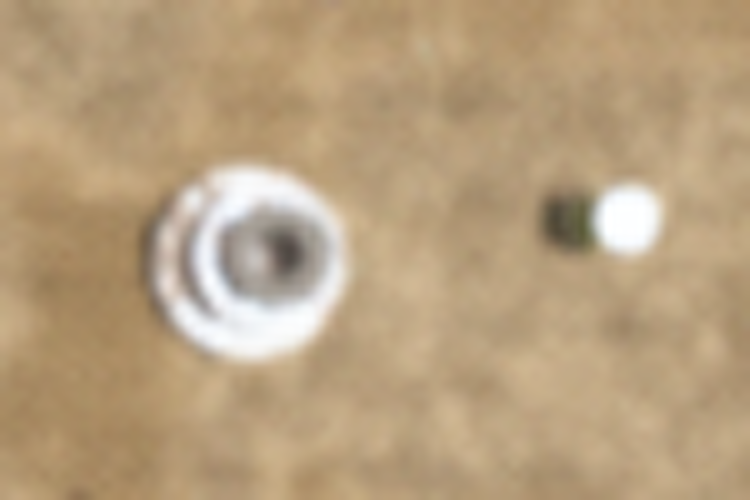

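Run:
```python
from h import *
s=((282.5)/8-.5+295,247.5/8-.5+240); t=((278.5)/10-.5+325,253.5/10-.5+200)
print(onz("scene",s,.08),onz("top",t,.08),tri(s,t))
# body top ring : scene x 203..358, bottom edge 343
print(onz("scene",((281)/8-.5+295,(280.5+0)/8-.5+240),.064))
```

```text
[ 0.51347087 -0.17615966  0.08      ] [ 0.51638354 -0.17487384  0.08      ] (array([ 0.51552488, -0.174691  ,  0.07843621]), np.float64(0.0020667142173491433))
[ 0.51549546 -0.17276756  0.064     ]
```

>>> drive_tool(
  moves=[-12,2,48,0,-24,2,97,0,-36,2,145,0,-48,2,192,0,-58,2,232,0],
)

```text
time_s: 7.5
position: [0.5576, 0.3013, 0.3054]
tcp_rot: [-89.5, -0.1, -16.9]
contact_force: [0.5, -0.0, -1.3]
grip_width: 0.293
```

```bash
python3 go.py .5648 .3022 .305 -17.5 .5648 .3022 .125 -17.5
```

```text
7.5 p [557.6, 301.3, 305.4] rot [-89.53, -0.13, -16.92] F [0.5, -0.0, -1.3] j [-48, 15, 22, 79, -6, 86, -44] grip 25.5
[6.7, 0.4, 3.0, 0.6]
[6.2, 180.4, 1.5, 0.6]
```

>>> drive_tool(
  moves=[4,35,2,0,6,75,2,0.5,6,120,2,0.5,6,160,2,0.5,6,200,1.5,0.5],
)

```text
time_s: 8.0
position: [0.5647, 0.3022, 0.1043]
tcp_rot: [-89.5, -0.2, -17.4]
contact_force: [0.2, 0.8, -1.3]
grip_width: 0.289
```

```bash
python3 look.py scene 220 140 100 90 w1.png; python3 go.py .5648 .3022 .095 -17.5; python3 look.py top 175 185 80 60 w2.png
```

```text
scale 6
8.05 p [560.5, 299.8, 96.6] rot [-90.06, 0.26, -17.41] F [-3.7, -0.8, -6.7] j [-47, 22, 20, 94, -9, 65, -42] grip 25.4
[3.4, 1.5, 3.6, 0.1]
scale 9
```

View pics/w1.png

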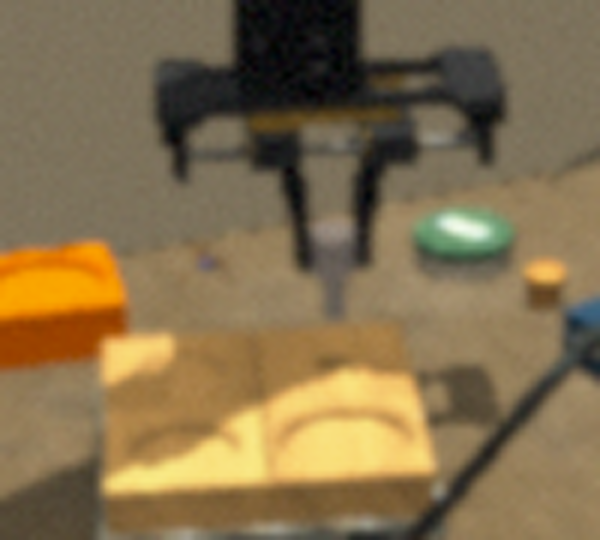

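View pics/w2.png

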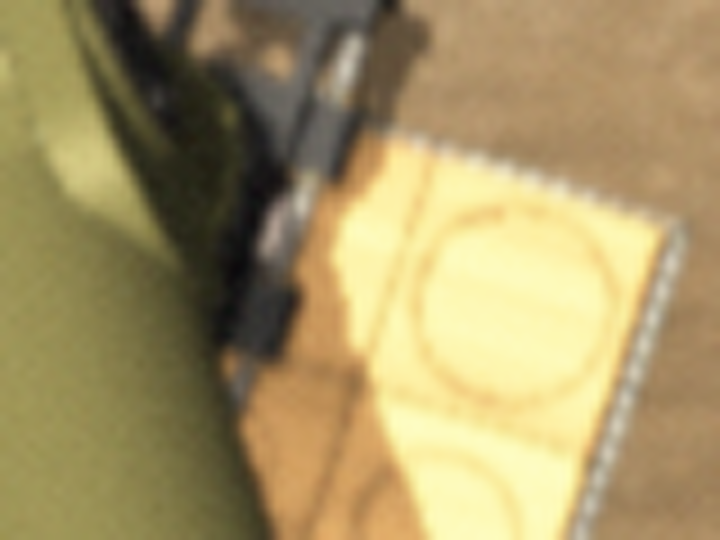

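```bash
python3 - <<'E'
from h import *
a=(proj("scene",[[.5647,.3022,.069],[.5648,.3022,.0396],[.5747,.3022,.0396],[.5647,.3122,.0396]])-[220,140]+.5)*6-.5
print(a)
E
python3 go.py .5648 .3022 .092 -17.5
```

```text
[[335.4995372  315.47530483]
 [336.93954827 360.63075861]
 [352.65024045 357.25594214]
 [330.21646715 353.42681933]]
8.1 p [560.5, 299.9, 99.4] rot [-90.06, 0.29, -17.42] F [-1.3, -0.8, -1.4] j [-47, 22, 20, 94, -8, 65, -42] grip 25.1
[3.5, 7.4, 3.4, 0.1]
```

>>> drive_tool(
  moves=[2,4,2,0,3.5,8,3.5,0,3.5,14,3.5,0,3.5,18,3.5,0,3.5,18,3.5,0],
)

```text
time_s: 8.6
position: [0.5648, 0.3023, 0.0815]
tcp_rot: [-90.1, 0.3, -17.4]
contact_force: [-0.6, -0.7, -1.4]
grip_width: 0.29
```

```bash
python3 look.py scene 250 150 60 60 w3.png; python3 go.py .5648 .3022 .044 -17.5
```

```text
scale 9
8.65 p [564.9, 302.3, 81.7] rot [-90.05, 0.28, -17.42] F [-0.6, 0.2, -0.2] j [-46, 24, 20, 94, -9, 64, -41] grip 25.4
[0.1, 37.7, -0.1, 0.1]
```

View pics/w3.png

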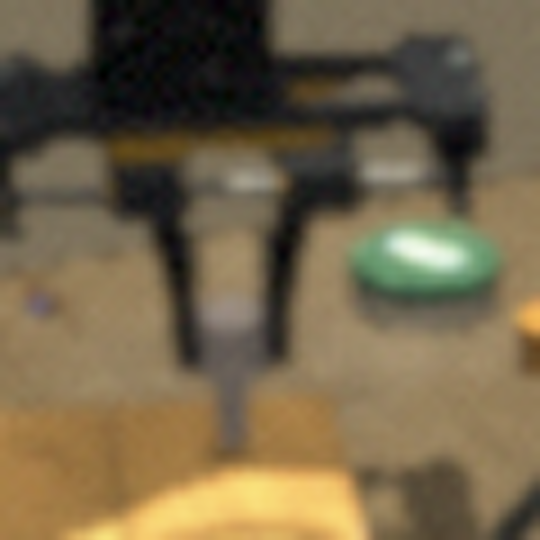

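Stem end is at crop (233,447), right at the mouth of the well, so I'm lowering it step by step.

>>> drive_tool(
  moves=[0,4,0,0,0,8,0,0,0,12,0,0,0,16,0,0,0,18,0,0],
)

```text
time_s: 9.15
position: [0.5645, 0.3021, 0.063]
tcp_rot: [-90.1, 0.3, -17.4]
contact_force: [0.1, -0.5, -0.9]
grip_width: 0.292
```

>>> drive_tool(
  moves=[0,4,0,0,0,8,0,0,0,12,0,0,0,15,0,0,0,16,0,0],
)

```text
time_s: 9.65
position: [0.5643, 0.3022, 0.0472]
tcp_rot: [-90.1, 0.3, -17.4]
contact_force: [-2.4, -1.1, 5.8]
grip_width: 0.287
```

>>> drive_tool(
  moves=[0,0.5,0,0,0,1,0,0,0,1.5,0,0,0,2,0,0,0,2.5,0,0],
)

```text
time_s: 10.15
position: [0.5644, 0.3023, 0.0471]
tcp_rot: [-90.1, 0.4, -17.4]
contact_force: [-5.6, -2.7, 14.3]
grip_width: 0.298
```

```bash
python3 look.py scene 250 150 60 60 w4.png; python3 go.py .5648 .3022 .044 -17.5
```

```text
scale 9
10.2 p [564.4, 302.3, 47.1] rot [-90.06, 0.36, -17.42] F [-6.0, -2.4, 13.0] j [-46, 26, 20, 96, -10, 60, -41] grip 25.1
[0.4, 3.1, 0.1, 0.1]
```

View pics/w4.png

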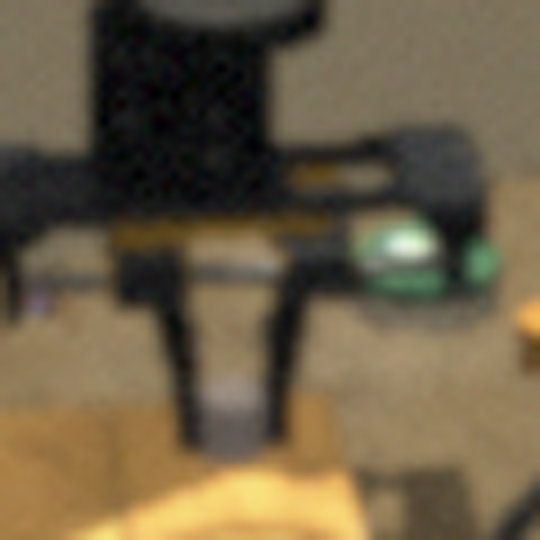

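The contact force is up to 14 N at TCP z 0.047 and the head sits on the block. Releasing.

>>> drive_tool(
  moves=[0,-0.5,0,0,0,-0.5,0,0,0,-0.5,0,0,0,-0.5,0,0,0,-0.5,0,0],
  jaw=0.4,
)

```text
time_s: 10.7
position: [0.5643, 0.3022, 0.0472]
tcp_rot: [-90.1, 0.4, -17.4]
contact_force: [0.9, -0.2, 0.1]
grip_width: 0.583
```

>>> drive_tool(
  moves=[0,-10,0,0,0,-25,0,0,0,-50,0,0,0,-85,0,0,0,-125,0,0],
)

```text
time_s: 11.2
position: [0.5647, 0.3018, 0.174]
tcp_rot: [-90.1, 0.4, -17.4]
contact_force: [1.0, 0.4, 0.7]
grip_width: 0.599
```

```bash
python3 look.py scene 220 140 100 90 w5.png; python3 go.py .54 .06 .305 -17.5
```

```text
scale 6
11.25 p [568.7, 303.7, 182.8] rot [-89.52, -0.08, -17.44] F [2.0, 0.1, 4.8] j [-47, 19, 21, 88, -7, 74, -42] grip 51.9
[45.8, -124.1, -240.1, 0.1]
```

View pics/w5.png

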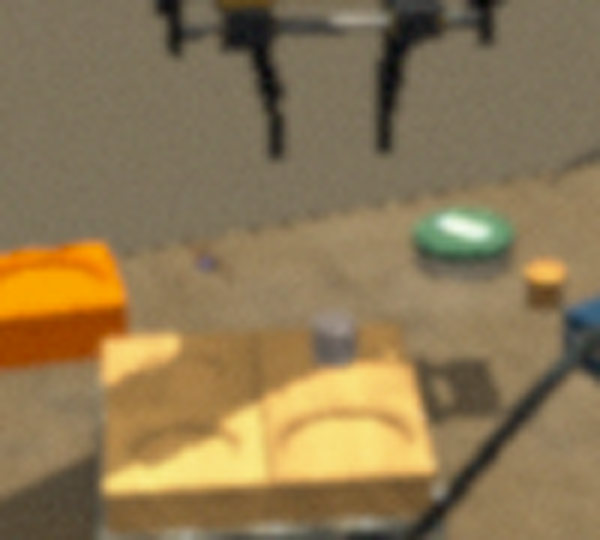

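>>> drive_tool(
  moves=[2,-35,-6,0,8,-70,-30,0,16,-100,-70,0,24,-115,-115,0,32,-122,-163,0],
)

```text
time_s: 11.75
position: [0.5507, 0.1365, 0.3073]
tcp_rot: [-89.3, -0.3, -17.4]
contact_force: [1.1, -0.7, 0.1]
grip_width: 0.598
```

```bash
python3 go.py .515 -.175 .295 -17.5
```

```text
11.75 p [550.7, 136.5, 307.3] rot [-89.31, -0.33, -17.4] F [1.1, -0.7, 0.1] j [-40, 6, 26, 89, -3, 85, -31] grip 52.0
[59.0, 8.9, -308.0, 0.1]
```

>>> drive_tool(
  moves=[9,1,-49,0,18,2,-98,0,27,3,-147,0,36,4,-196,0,45,5,-244,0],
)

```text
time_s: 12.25
position: [0.5202, -0.1121, 0.3011]
tcp_rot: [-89.2, -0.5, -17.4]
contact_force: [0.1, 0.6, -0.0]
grip_width: 0.601
```

```bash
python3 go.py .515 -.175 .11 -17.5
```

```text
12.25 p [520.2, -112.1, 301.1] rot [-89.2, -0.46, -17.42] F [0.1, 0.6, -0.0] j [-27, 1, 38, 94, -2, 84, -7] grip 52.3
[12.3, 190.4, -64.3, 0.1]
```

>>> drive_tool(
  moves=[4,20,-25,0,9,50,-50,0,12,90,-63,0,12,130,-64,0,12,170,-64,0],
)

```text
time_s: 12.75
position: [0.515, -0.176, 0.1306]
tcp_rot: [-89.1, -0.6, -17.5]
contact_force: [0.5, 1.0, 0.4]
grip_width: 0.6
```

>>> drive_tool(
  moves=[0,0,0,0,0,0,0,0,0,0,0,0,0,0,0,0,0,0,0,0],
)

```text
time_s: 13.25
position: [0.5161, -0.1761, 0.1324]
tcp_rot: [-89.1, -0.8, -17.5]
contact_force: [0.4, -0.7, -1.2]
grip_width: 0.599
```

```bash
python3 go.py .515 -.175 .068 -17.5
```

```text
13.25 p [516.1, -176.1, 132.4] rot [-89.08, -0.8, -17.51] F [0.4, -0.7, -1.2] j [-21, 10, 41, 107, -8, 65, 6] grip 52.2
[-2.3, 64.3, -0.3, -0.0]
```

>>> drive_tool(
  moves=[-1,15,0,0,-2,30,0,0,-2.3,45,0,0,-2.3,57,-0.3,0,-2.3,64,-0.3,0],
)

```text
time_s: 13.75
position: [0.5138, -0.1748, 0.0662]
tcp_rot: [-89.1, -0.6, -17.5]
contact_force: [-0.5, -0.4, 0.6]
grip_width: 0.601
```

>>> drive_tool(
  moves=[0,0,0,0,0,0,0,0,0,0,0,0,0,0,0,0,0,0,0,0],
)

```text
time_s: 14.25
position: [0.5142, -0.1749, 0.0667]
tcp_rot: [-89.1, -0.7, -17.5]
contact_force: [-0.5, -0.4, -0.4]
grip_width: 0.597
```

```bash
python3 look.py scene 290 200 90 110 k1.png;python3 go.py .515 -.175 .068 -17.5
```

```text
scale 5
14.3 p [514.1, -174.8, 66.6] rot [-89.11, -0.69, -17.52] F [-0.3, 0.5, -0.4] j [-19, 15, 40, 110, -12, 58, 9] grip 52.5
[0.9, -1.4, 0.1, -0.0]
```

View pics/k1.png

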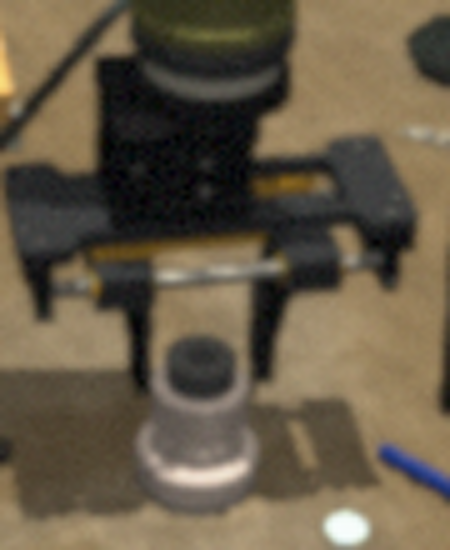

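>>> drive_tool(
  moves=[0.5,-1.5,0,0,0.5,-1.5,0,0,0.5,-1.5,0,0,0.5,-1.5,0,0,0.5,-1.5,0,0],
  jaw=1,
  force=20,
)

```text
time_s: 14.8
position: [0.5147, -0.175, 0.0682]
tcp_rot: [-89.1, -0.7, -17.5]
contact_force: [-0.8, -0.6, 2.5]
grip_width: 0.403
```

>>> drive_tool(
  moves=[0,0,0,0,0,0,0,0,0,-2,0,0,0,-6,0,0,0,-12,0,0],
)

```text
time_s: 15.3
position: [0.5141, -0.1751, 0.0802]
tcp_rot: [-89.1, -0.6, -17.5]
contact_force: [-1.2, -0.2, -1.4]
grip_width: 0.402
```

```bash
python3 look.py scene 290 200 90 110 k2.png;python3 go.py .515 -.175 .290 -17.5
```

```text
scale 5
15.35 p [515.0, -175.4, 81.5] rot [-89.1, -0.76, -17.53] F [0.4, 0.7, -0.2] j [-20, 14, 41, 110, -12, 60, 9] grip 34.9
[2.7, -208.5, 3.7, -0.0]
```

View pics/k2.png

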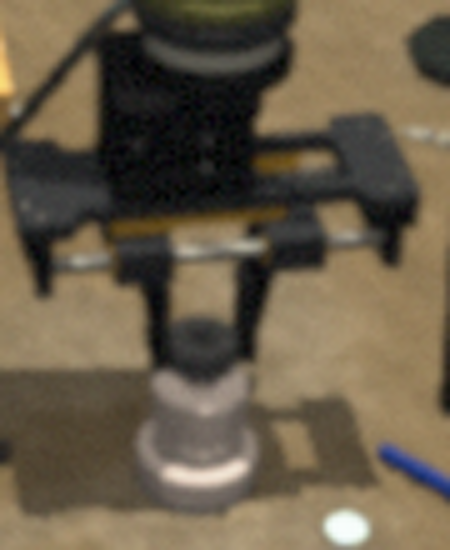

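>>> drive_tool(
  moves=[0.5,-25,1,0,1,-65,1,0,2,-110,2,0,2,-155,3,0,2.5,-200,3,0],
)

```text
time_s: 15.85
position: [0.5144, -0.1755, 0.2837]
tcp_rot: [-89.1, -0.8, -17.5]
contact_force: [0.6, 0.4, -1.7]
grip_width: 0.396
```

```bash
python3 go.py .50 .07 .290 -17.5 .4791 .3291 .290 -17.5
```

```text
15.85 p [514.4, -175.5, 283.7] rot [-89.06, -0.8, -17.54] F [0.6, 0.4, -1.7] j [-23, 3, 42, 95, -3, 82, 2] grip 34.4
[-87.7, -3.7, 229.9, -0.0]
[-185.7, -1.2, 470.6, -0.0]
```

>>> drive_tool(
  moves=[-14,-4,35,0,-31,-5,78,0,-48,-5,121,0,-65,-5,164,0,-82,-5,207,0],
)

```text
time_s: 16.35
position: [0.498, 0.0481, 0.2916]
tcp_rot: [-89.0, -0.9, -17.6]
contact_force: [0.6, -0.1, -1.4]
grip_width: 0.399
```

```bash
python3 go.py .4791 .3291 .290 -17.5;python3 look.py top 325 200 75 50 d3.png;python3 look.py scene 295 240 80 70 d4.png
```

```text
16.35 p [498.0, 48.1, 291.6] rot [-89.0, -0.85, -17.56] F [0.6, -0.1, -1.4] j [-37, -4, 28, 99, 1, 83, -27] grip 34.7
[-102.9, 4.6, 262.2, -0.1]
scale 10
scale 8
```

View pics/d3.png

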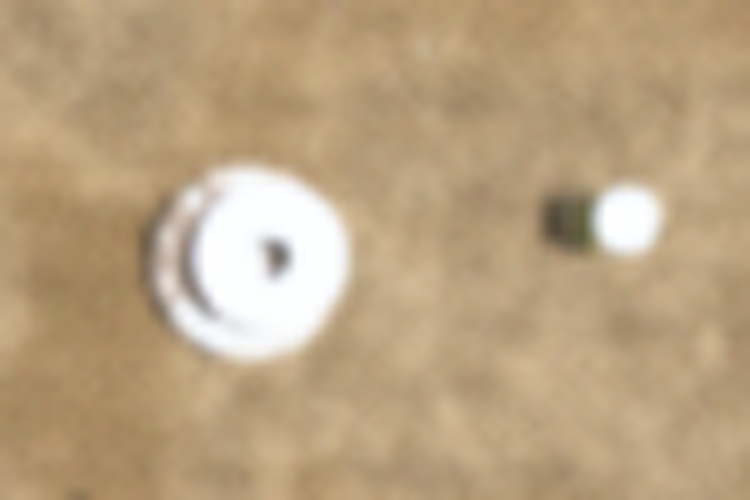

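View pics/d4.png

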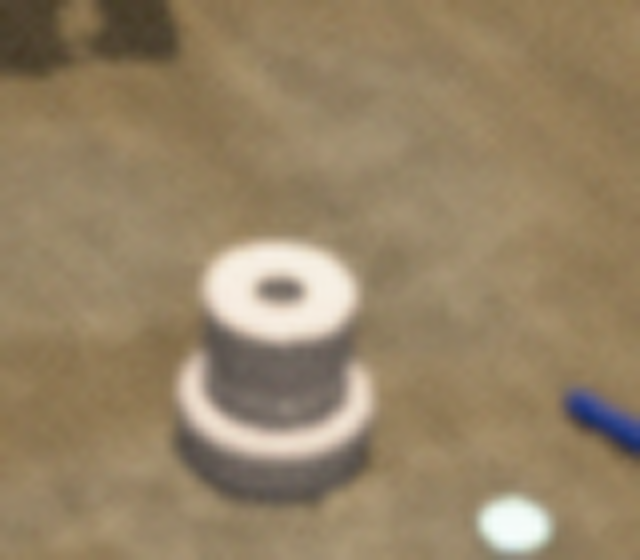

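Run:
```python
from h import *
s=((281.5)/8-.5+295,292/8-.5+240); t=((270)/10-.5+325,257/10-.5+200)
print(onz("scene",s,.064),onz("top",t,.064),tri(s,t))
```

```text
[ 0.51282091 -0.17793868  0.064     ] [ 0.51599597 -0.17496448  0.064     ] (array([ 0.51540944, -0.17510149,  0.0612111 ]), np.float64(0.0015869023061557716))
```

>>> drive_tool(
  moves=[-17,1,44,0,-34,2,88,0,-52,3,132,0,-70,4,178,0,-88,4,223,0],
)

```text
time_s: 16.95
position: [0.4774, 0.2954, 0.2903]
tcp_rot: [-88.9, -0.7, -16.9]
contact_force: [0.1, -0.0, -0.6]
grip_width: 0.397
```

```bash
python3 go.py .4791 .3291 .290 -17.5 .4791 .3291 .085 -17.5
```

```text
16.95 p [477.4, 295.4, 290.3] rot [-88.88, -0.73, -16.86] F [0.1, -0.0, -0.6] j [-49, 5, 16, 92, -1, 82, -50] grip 34.5
[-8.2, 0.8, 32.7, 0.6]
[-10.8, 205.8, 28.7, 0.6]
```

>>> drive_tool(
  moves=[-8,0,12,0.5,-9,20,28,0.5,-10,60,29,0.5,-10,105,29,0.5,-10,150,29,0.5],
)

```text
time_s: 17.45
position: [0.4793, 0.3284, 0.1398]
tcp_rot: [-88.8, -0.8, -17.3]
contact_force: [1.0, 0.7, -0.9]
grip_width: 0.397
```

>>> drive_tool(
  moves=[0,0,0,0,0,5,0,0,0,15,0,0,0,25,0,0,0,28,0,0],
)

```text
time_s: 17.95
position: [0.4799, 0.3289, 0.1118]
tcp_rot: [-88.8, -0.8, -17.3]
contact_force: [0.0, -0.4, -0.5]
grip_width: 0.399
```

```bash
python3 go.py .4791 .3291 .060 -17.5;python3 look.py scene 220 140 100 90 w6.png
```

```text
17.95 p [479.9, 328.9, 111.8] rot [-88.79, -0.78, -17.35] F [0.0, -0.4, -0.5] j [-49, 14, 14, 103, -4, 63, -51] grip 34.7
[-1.6, 51.8, -1.1, 0.2]
scale 6
```

View pics/w6.png

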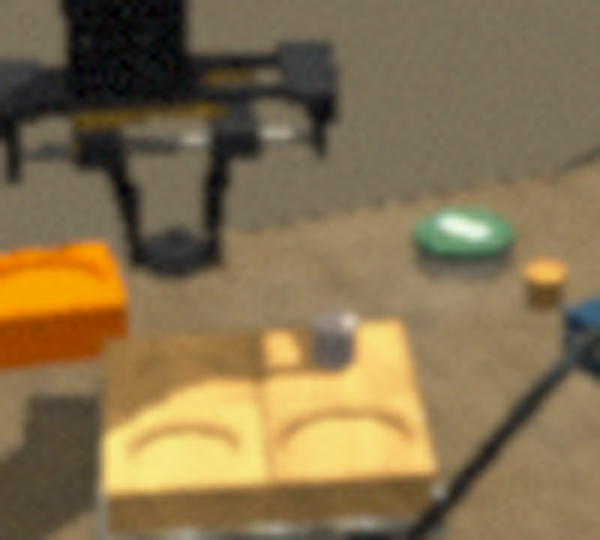

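>>> drive_tool(
  moves=[-1,15,-1,0,-1.5,30,-1,0,-1.5,42,-1,0,-1.5,52,-1,0,-1.5,54,-1,0],
)

```text
time_s: 18.5
position: [0.4779, 0.3283, 0.0553]
tcp_rot: [-89.0, -0.7, -17.3]
contact_force: [-0.7, -0.8, -1.1]
grip_width: 0.402
```

```bash
python3 go.py .4791 .3291 .043 -17.5;python3 look.py scene 230 170 60 60 w7.png
```

```text
18.5 p [477.9, 328.3, 55.3] rot [-88.98, -0.66, -17.34] F [-0.7, -0.8, -1.1] j [-49, 17, 14, 106, -5, 57, -50] grip 34.9
[0.7, 12.4, 0.9, 0.2]
scale 9
```

View pics/w7.png

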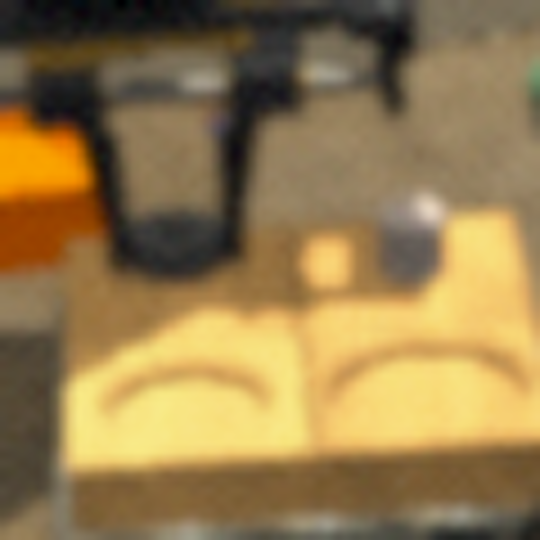

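>>> drive_tool(
  moves=[0.3,3,0.4,0,0.7,6,0.8,0,0.7,8,0.8,0,0.7,10,0.8,0,0.7,11,0.8,0],
)

```text
time_s: 19.05
position: [0.4795, 0.3292, 0.0449]
tcp_rot: [-88.9, -0.7, -17.3]
contact_force: [-0.0, 0.1, -1.2]
grip_width: 0.4
```

>>> drive_tool(
  moves=[0,0.4,0,0,0,0.8,0,0,0,1.2,0,0,0,1.6,0,0,0,2,0,0],
)

```text
time_s: 19.55
position: [0.4795, 0.3293, 0.043]
tcp_rot: [-88.9, -0.7, -17.3]
contact_force: [-0.2, -0.6, -0.6]
grip_width: 0.397
```

```bash
python3 go.py .4791 .3291 .043 -17.5;python3 look.py scene 230 170 60 60 w8.png
```

```text
19.55 p [479.5, 329.3, 43.0] rot [-88.93, -0.7, -17.34] F [-0.2, -0.6, -0.6] j [-49, 18, 14, 106, -5, 55, -50] grip 34.6
[-0.3, -0.0, -0.3, 0.2]
scale 9
```

View pics/w8.png

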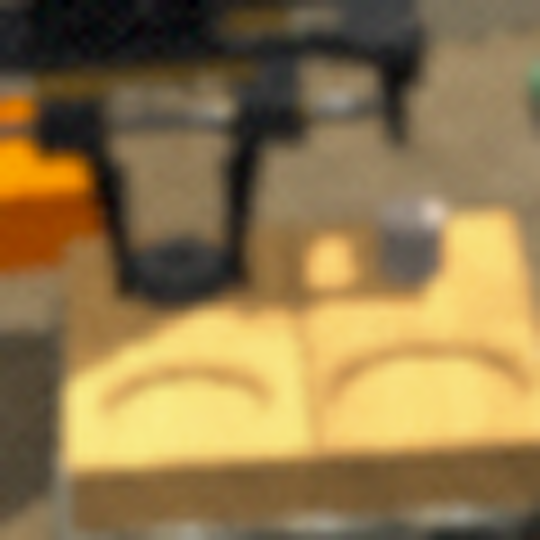

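>>> drive_tool(
  moves=[0,0.3,0,0,0,0.6,0,0,0,0.9,0,0,0,1.2,0,0,0,1.5,0,0],
)

```text
time_s: 20.1
position: [0.4797, 0.3294, 0.0419]
tcp_rot: [-88.9, -0.7, -17.3]
contact_force: [-0.6, -1.4, 5.9]
grip_width: 0.397
```

>>> drive_tool(
  moves=[0,0,0,0,0,0,0,0,0,-0.5,0,0,0,-0.5,0,0,0,-0.5,0,0],
  jaw=0.3,
)

```text
time_s: 20.6
position: [0.4805, 0.3295, 0.0429]
tcp_rot: [-88.9, -0.8, -17.4]
contact_force: [2.6, -0.9, 4.6]
grip_width: 0.685
```

>>> drive_tool(
  moves=[0,-10,0,0,0,-25,0,0,0,-50,0,0,0,-85,0,0,0,-125,0,0],
)

```text
time_s: 21.1
position: [0.4766, 0.3273, 0.1688]
tcp_rot: [-89.0, -0.7, -17.3]
contact_force: [0.1, -0.5, -1.3]
grip_width: 0.699
```

```bash
python3 look.py scene 220 160 90 70 w9.png; python3 go.py .515 .06 .29 -17.5
```

```text
scale 8
21.15 p [480.2, 329.9, 177.2] rot [-88.35, -1.04, -17.35] F [2.0, 1.7, 5.3] j [-50, 10, 15, 99, -3, 69, -52] grip 60.9
[115.7, -117.8, -243.9, 0.2]
```

View pics/w9.png

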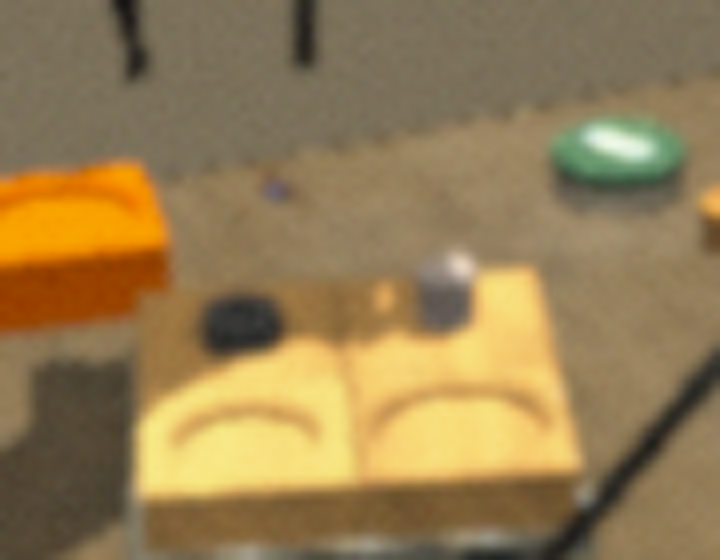

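```bash
cp scene_l.npy sc9.npy
python3 - <<'E'
from ov import *
n,(x0,y0,w,h,s)="scene",(220,170,90,65,8)
im=crop(n,np.load("sc9.npy"),x0,y0,w,h,s)
for dz,c in((.0365,(0,0,255)),):
    draw(n,im,circ(.4791,.3291,dz+.016,.018),x0,y0,s,c);draw(n,im,circ(.4791,.3291,.0415,.018),x0,y0,s,(0,255,0))
    draw(n,im,circ(.5648,.3022,.0675,.013),x0,y0,s,c)
cv2.imwrite("pics/o9.png",im)
E
```

```text
(no output)
```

View pics/o9.png

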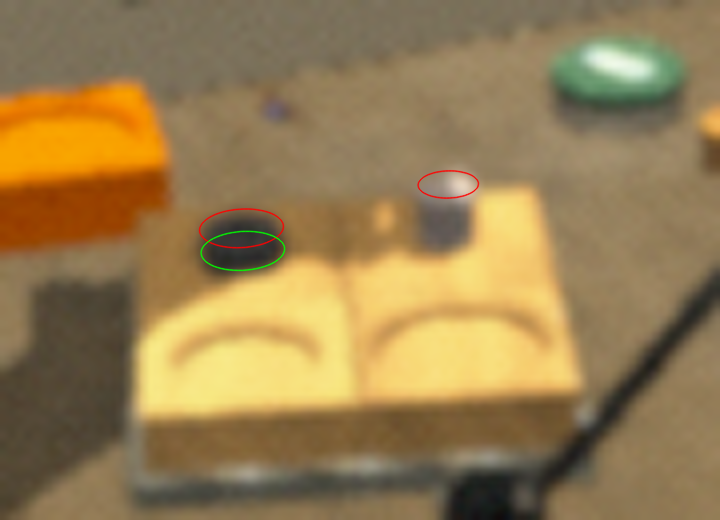

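```bash
python3 go.py .515 .06 .29 -17.5
```

```text
21.15 p [480.2, 329.9, 177.2] rot [-88.35, -1.04, -17.35] F [2.0, 1.7, 5.3] j [-50, 10, 15, 99, -3, 69, -52] grip 60.9
[115.7, -117.8, -243.9, 0.2]
```

>>> drive_tool(
  moves=[8,-40,-10,0,22,-80,-36,0,42,-108,-80,0,64,-118,-128,0,86,-120,-176,0],
  jaw=0.15,
)

```text
time_s: 21.65
position: [0.5055, 0.1448, 0.2958]
tcp_rot: [-88.2, -1.2, -17.3]
contact_force: [0.5, 0.4, -0.3]
grip_width: 0.848
```

```bash
python3 go.py .515 -.175 .29 -17.5
```

```text
21.65 p [505.5, 144.8, 295.8] rot [-88.16, -1.17, -17.25] F [0.5, 0.4, -0.3] j [-41, -1, 22, 96, -1, 82, -35] grip 73.8
[103.8, -1.8, -302.7, 0.2]
```

>>> drive_tool(
  moves=[16,0,-46,0,32,0,-93,0,48,0,-140,0,64,0,-187,0,80,0,-234,0],
)

```text
time_s: 22.15
position: [0.5119, -0.1037, 0.2907]
tcp_rot: [-88.1, -1.2, -17.2]
contact_force: [1.0, 0.1, -0.8]
grip_width: 0.848
```

```bash
python3 go.py .515 -.175 .28 -17.5 .515 -.175 .10 -17.5
```

```text
22.15 p [511.9, -103.7, 290.7] rot [-88.06, -1.18, -17.21] F [1.0, 0.1, -0.8] j [-28, -1, 37, 97, -1, 82, -7] grip 73.8
[23.8, 8.9, -67.5, 0.3]
[20.1, 188.7, -73.6, 0.3]
```

>>> drive_tool(
  moves=[12,4,-40,0,23,10,-66,0,23,50,-70,0,22,95,-72,0,21,140,-73,0],
)

```text
time_s: 22.65
position: [0.5146, -0.1758, 0.1482]
tcp_rot: [-88.0, -1.3, -17.2]
contact_force: [-0.4, 1.5, 0.3]
grip_width: 0.851
```

```bash
python3 go.py .515 -.175 .28 -17.5 ; python3 look.py scene 290 200 90 110 m1.png; python3 go.py .515 -.175 .043 -17.5
```

```text
22.65 p [514.6, -175.8, 148.2] rot [-87.96, -1.26, -17.24] F [-0.4, 1.5, 0.3] j [-21, 9, 42, 106, -9, 66, 7] grip 74.0
[3.1, -131.7, 5.6, 0.3]
scale 5
22.7 p [509.4, -173.8, 140.4] rot [-88.1, -0.52, -17.18] F [-3.7, 2.2, -4.7] j [-21, 9, 42, 107, -9, 66, 7] grip 73.9
[4.9, 97.4, -2.8, 0.3]
```

View pics/m1.png

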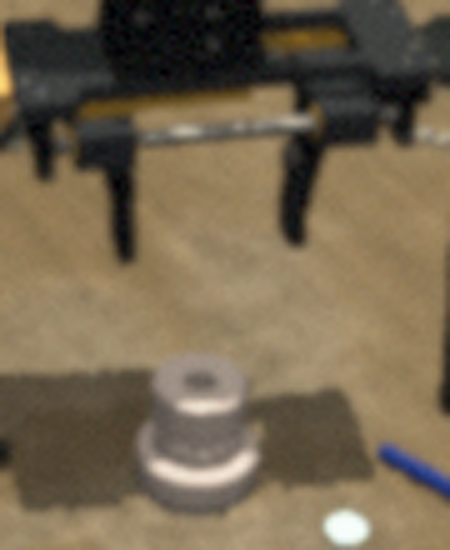

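>>> drive_tool(
  moves=[2,25,-1,0,4,50,-2,0,5,72,-2.5,0,5,84,-3,0,5,90,-3,0],
)

```text
time_s: 23.2
position: [0.5149, -0.1751, 0.0504]
tcp_rot: [-88.1, -0.5, -17.2]
contact_force: [-0.5, 0.2, 0.2]
grip_width: 0.846
```

```bash
python3 look.py scene 290 200 90 110 m2.png; python3 go.py .515 -.175 .038 -17.5
```

```text
scale 5
23.25 p [514.8, -175.1, 50.1] rot [-88.09, -0.46, -17.15] F [-0.0, 0.4, -0.5] j [-18, 17, 41, 111, -15, 57, 12] grip 73.9
[0.1, 12.1, -0.3, 0.3]
```

View pics/m2.png

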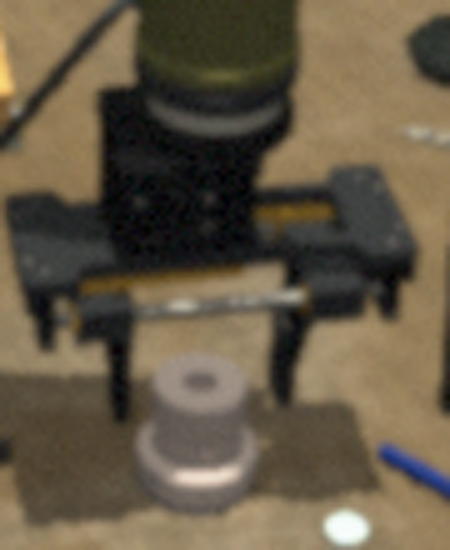

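>>> drive_tool(
  moves=[0,4,0,0,0,8,0,0,0,12,0,0,0,12,0,0,0,12,0,0],
)

```text
time_s: 23.75
position: [0.515, -0.1747, 0.0382]
tcp_rot: [-88.1, -0.5, -17.2]
contact_force: [-0.2, 0.6, -0.2]
grip_width: 0.845
```

>>> drive_tool(
  moves=[0,0,0,0,0,0,0,0,0,0,0,0,0,0,0,0,0,0,0,0],
  jaw=1,
  force=35,
)

```text
time_s: 24.25
position: [0.515, -0.1747, 0.0382]
tcp_rot: [-88.1, -0.5, -17.2]
contact_force: [-0.5, 0.8, 0.1]
grip_width: 0.541
```

>>> drive_tool(
  moves=[0,0,0,0,0,-1,0,0,0,-3,0,0,0,-8,0,0,0,-14,0,0],
)

```text
time_s: 24.75
position: [0.5143, -0.1751, 0.0522]
tcp_rot: [-88.1, -0.4, -17.2]
contact_force: [-0.3, -1.4, -4.4]
grip_width: 0.539
```

```bash
python3 look.py scene 290 200 90 110 m3.png; python3 go.py .515 -.175 .28 -17.5
```

```text
scale 5
24.8 p [515.3, -175.4, 53.5] rot [-88.08, -0.53, -17.17] F [0.3, 0.0, -3.0] j [-18, 17, 41, 111, -15, 57, 12] grip 47.2
[1.7, -226.3, 7.9, 0.3]
```

View pics/m3.png

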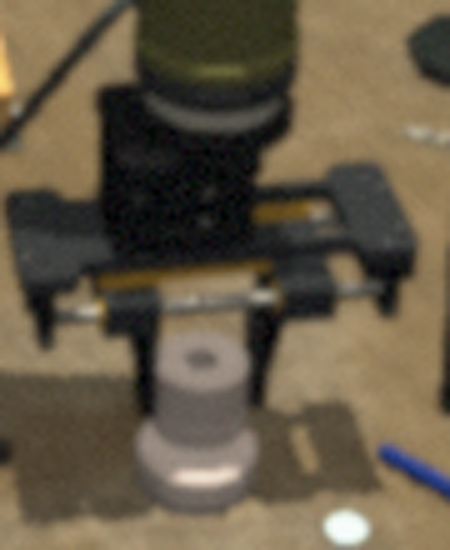

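>>> drive_tool(
  moves=[0.5,-25,1,0,1,-65,2,0,1.5,-112,4,0,1.5,-160,6,0,1.7,-205,7,0],
)

```text
time_s: 25.3
position: [0.5148, -0.1754, 0.2612]
tcp_rot: [-88.0, -0.6, -17.2]
contact_force: [0.7, -0.3, -3.9]
grip_width: 0.54
```

>>> drive_tool(
  moves=[0,-20,2,0,0,-26,10,0,-6,-27,28,0,-14,-27,54,0,-24,-27,84,0],
)

```text
time_s: 25.8
position: [0.5153, -0.0883, 0.2891]
tcp_rot: [-88.1, -0.5, -17.3]
contact_force: [0.8, 0.5, -3.8]
grip_width: 0.538
```

```bash
python3 go.py .4521 .2434 .285 -17.5
```

```text
25.8 p [515.3, -88.3, 289.1] rot [-88.09, -0.47, -17.31] F [0.8, 0.5, -3.8] j [-29, 0, 38, 97, -2, 83, -9] grip 46.8
[-159.0, 12.8, 297.6, 0.2]
```

>>> drive_tool(
  moves=[-18,1,36,0,-40,2,77,0,-63,4,118,0,-86,6,160,0,-108,8,202,0],
)

```text
time_s: 26.3
position: [0.4705, 0.1389, 0.2853]
tcp_rot: [-88.1, -0.3, -17.3]
contact_force: [1.2, -0.1, -4.3]
grip_width: 0.539
```

```bash
python3 go.py .4521 .2434 .285 -17.5 .4521 .2434 .1 -17.5;python3 look.py top 325 200 75 50 d5.png;python3 look.py scene 295 240 80 70 d6.png
```

```text
26.3 p [470.5, 138.9, 285.3] rot [-88.15, -0.35, -17.28] F [1.2, -0.1, -4.3] j [-42, -5, 22, 101, 0, 82, -37] grip 46.9
[-48.6, 3.1, 94.3, 0.2]
[-49.7, 188.0, 88.3, 0.2]
scale 10
scale 8
```

View pics/d5.png

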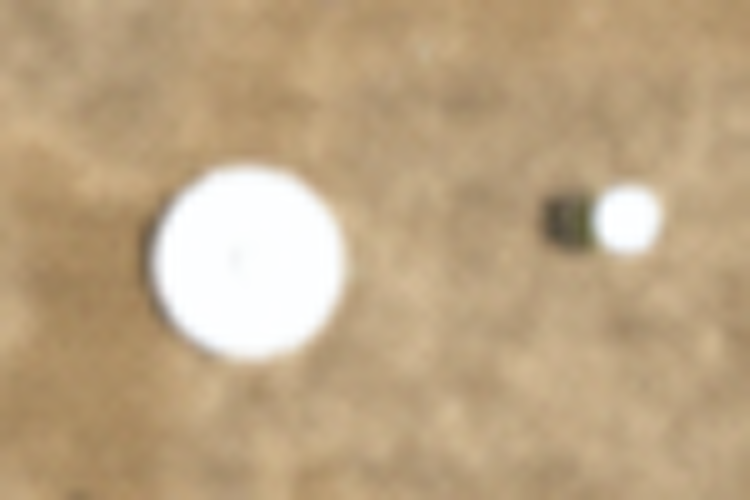

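View pics/d6.png

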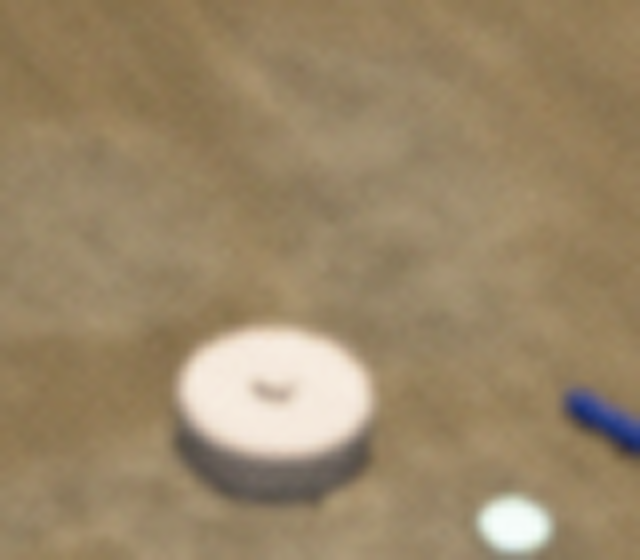

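Run:
```python
from h import *
s=((276.5)/8-.5+295,391.5/8-.5+240); t=((250)/10-.5+325,262.5/10-.5+200)
print(onz("scene",s,.024),onz("top",t,.024),tri(s,t))
```

```text
[ 0.51270108 -0.17797775  0.024     ] [ 0.51598873 -0.17531027  0.024     ] (array([ 0.51528726, -0.17537896,  0.02122951]), np.float64(0.0018284331347971675))
```

>>> drive_tool(
  moves=[-18,1,35,0,-36,2,70,0,-48,3,93,0,-48,18,93,0,-49,60,92,0],
)

```text
time_s: 26.9
position: [0.45, 0.252, 0.229]
tcp_rot: [-87.8, -0.4, -16.4]
contact_force: [0.9, -0.6, -4.7]
grip_width: 0.541
```

>>> drive_tool(
  moves=[0,35,0,0,0,70,0,0,0,100,0,0,0,120,0,0,0,130,0,0],
)

```text
time_s: 27.4
position: [0.45, 0.2546, 0.0953]
tcp_rot: [-88.1, -0.2, -16.4]
contact_force: [-0.2, 0.0, -3.3]
grip_width: 0.541
```

```bash
python3 go.py .4521 .2434 .08 -17.5;python3 look.py scene 215 150 90 80 x1.png
```

```text
27.4 p [450.0, 254.6, 95.3] rot [-88.09, -0.19, -16.43] F [-0.2, 0.0, -3.3] j [-47, 7, 16, 112, -4, 59, -45] grip 47.1
[5.1, 14.9, -10.6, 1.1]
scale 7
```

View pics/x1.png

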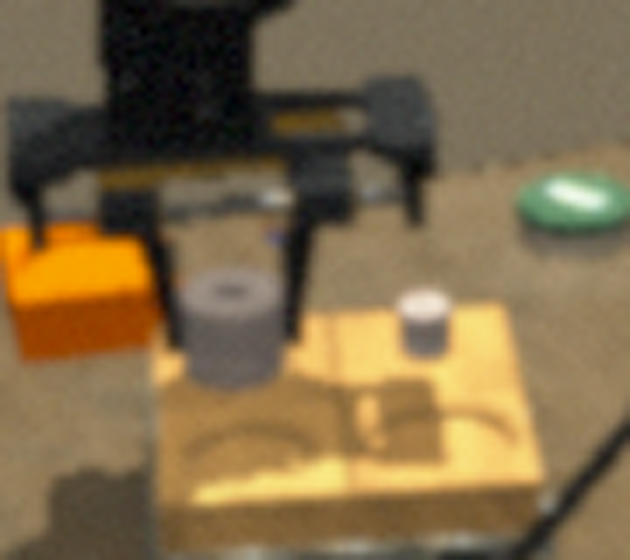

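>>> drive_tool(
  moves=[2,0,-4,0.5,4,0,-8,1,5,4,-10.5,1,5,10,-10.5,1,5,15,-10.5,1],
)

```text
time_s: 27.95
position: [0.4522, 0.2438, 0.0797]
tcp_rot: [-88.0, -0.2, -17.4]
contact_force: [0.7, 0.4, -4.7]
grip_width: 0.538
```

>>> drive_tool(
  moves=[0,0,0,0,0,0,0,0,0,0,0,0,0,0,0,0,0,0,0,0],
)

```text
time_s: 28.45
position: [0.4523, 0.2439, 0.0798]
tcp_rot: [-88.0, -0.2, -17.4]
contact_force: [0.1, 0.1, -3.7]
grip_width: 0.544
```

```bash
python3 go.py .4521 .2434 .06 -17.5;python3 look.py scene 215 150 90 80 x2.png
python3 - <<'E'
from ov import *
n,(x0,y0,w,h,s)="scene",(215,150,90,80,7)
im=crop(n,np.load("scene_l.npy"),x0,y0,w,h,s)
p=ctrl.state()["position"]
draw(n,im,circ(.4521,.2434,.0415,.032),x0,y0,s,(0,255,0))
draw(n,im,circ(p[0],p[1],p[2]-.0142,.024),x0,y0,s,(0,0,255));draw(n,im,circ(p[0],p[1],p[2]-.0142+.04,.024),x0,y0,s,(0,0,255))
cv2.imwrite("pics/x2.png",im)
E
```

```text
28.45 p [452.3, 243.9, 79.8] rot [-88.04, -0.19, -17.43] F [0.1, 0.1, -3.7] j [-46, 8, 17, 114, -4, 57, -45] grip 47.3
[-0.1, 19.8, -1.2, 0.1]
scale 7
```

View pics/x2.png

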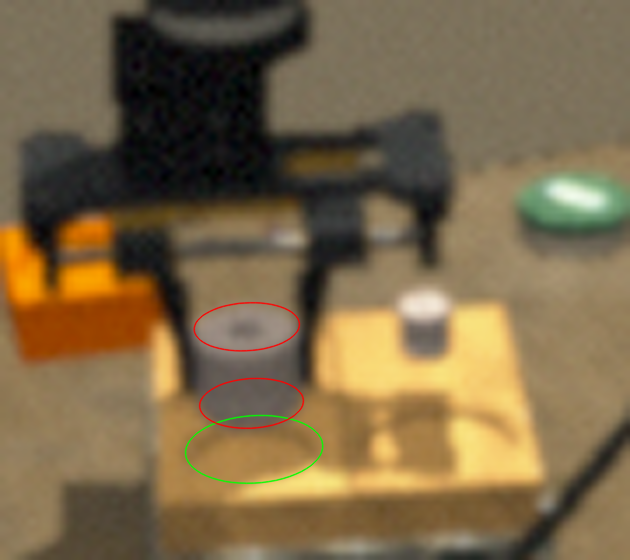

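>>> drive_tool(
  moves=[0,5,-0.5,0,0,11,-1,0,0,17,-1,0,0,22,-1.2,0,0,25,-1.2,0],
)

```text
time_s: 29.0
position: [0.4519, 0.2432, 0.0539]
tcp_rot: [-88.1, -0.1, -17.4]
contact_force: [-0.1, -0.3, -3.7]
grip_width: 0.543
```

>>> drive_tool(
  moves=[0,1,0,0,0,2,0,0,0,3,0,0,0,4,0,0,0,5,0,0],
)

```text
time_s: 29.5
position: [0.452, 0.2435, 0.049]
tcp_rot: [-88.1, -0.2, -17.4]
contact_force: [-0.4, 1.2, -3.9]
grip_width: 0.537
```

```bash
python3 go.py .4521 .2434 .048 -17.5;python3 look.py scene 215 150 90 80 x3.png
```

```text
29.5 p [452.0, 243.5, 49.0] rot [-88.08, -0.16, -17.43] F [-0.4, 1.2, -3.9] j [-46, 10, 17, 115, -5, 54, -44] grip 46.7
[0.1, 1.0, -0.1, 0.1]
scale 7
```

View pics/x3.png

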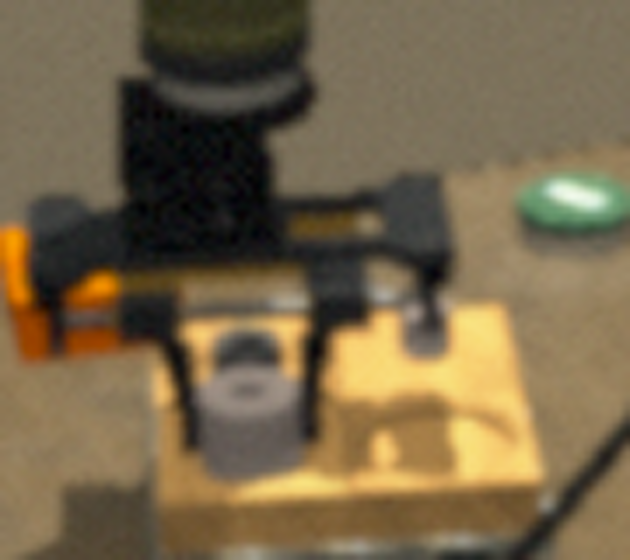

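>>> drive_tool(
  moves=[0,0.5,0,0,0,1,0,0,0,1.5,0,0,0,2,0,0,0,2,0,0],
)

```text
time_s: 30.05
position: [0.452, 0.2436, 0.0482]
tcp_rot: [-88.1, -0.1, -17.4]
contact_force: [-4.7, -2.9, 8.7]
grip_width: 0.54
```

>>> drive_tool(
  moves=[0,0,0,0,0,0,0,0,0,0,0,0,0,0,0,0,0,0,0,0],
  jaw=0.2,
)

```text
time_s: 30.55
position: [0.4521, 0.2436, 0.0481]
tcp_rot: [-88.1, -0.1, -17.4]
contact_force: [0.2, 0.8, 0.1]
grip_width: 0.788
```

>>> drive_tool(
  moves=[0,-10,0,0,0,-25,0,0,0,-50,0,0,0,-80,0,0,0,-110,0,0],
)

```text
time_s: 31.05
position: [0.4507, 0.2399, 0.1597]
tcp_rot: [-88.1, -0.1, -17.5]
contact_force: [-0.4, 0.3, -0.0]
grip_width: 0.802
```

```bash
python3 go.py .515 .06 .28 -17.5; python3 look.py scene 215 150 90 80 x4.png
```

```text
31.05 p [450.7, 239.9, 159.7] rot [-88.07, -0.14, -17.45] F [-0.4, 0.3, -0.0] j [-47, 2, 17, 109, -2, 67, -46] grip 69.8
[115.6, -125.1, -148.2, 0.0]
scale 7
```

View pics/x4.png

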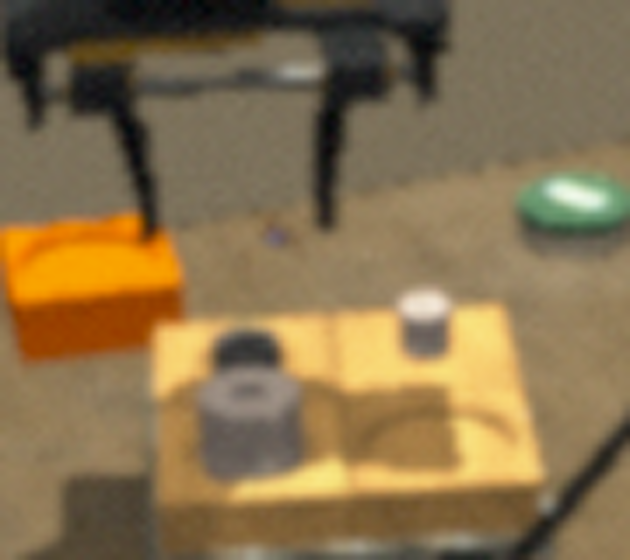

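>>> drive_tool(
  moves=[4,-45,-2,0,14,-88,-12,0,32,-120,-40,0,56,-128,-82,0,82,-130,-124,0],
  jaw=0,
)

```text
time_s: 31.6
position: [0.4931, 0.0929, 0.2935]
tcp_rot: [-87.5, -0.6, -17.4]
contact_force: [1.3, 0.6, -0.5]
grip_width: 0.994
```

```bash
python3 go.py .515 -.1755 .28 -17.5
```

```text
31.6 p [493.1, 92.9, 293.5] rot [-87.47, -0.65, -17.37] F [1.3, 0.6, -0.5] j [-39, -4, 26, 99, 0, 82, -31] grip 86.5
[100.8, 3.6, -250.0, 0.1]
```

>>> drive_tool(
  moves=[18,0,-45,0,37,1,-92,0,56,2,-139,0,75,2,-186,0,92,3,-230,0],
)

```text
time_s: 32.1
position: [0.5124, -0.1559, 0.2823]
tcp_rot: [-87.4, -0.8, -17.4]
contact_force: [0.7, -1.0, -0.6]
grip_width: 0.999
```

```bash
python3 go.py .515 -.1755 .28 -17.5  .515 -.1755 .12 -17.5
```

```text
32.1 p [512.4, -155.9, 282.3] rot [-87.41, -0.75, -17.36] F [0.7, -1.0, -0.6] j [-25, 2, 43, 96, -4, 82, 0] grip 86.9
[8.3, 1.6, -18.0, 0.1]
[6.2, 161.4, -25.2, 0.1]
```

>>> drive_tool(
  moves=[7,10,-16,0,8,50,-20,0,7,95,-22,0,6.5,140,-24,0,6,170,-25.5,0],
)

```text
time_s: 32.6
position: [0.5135, -0.1749, 0.1089]
tcp_rot: [-87.4, -0.6, -17.4]
contact_force: [1.5, 0.0, 0.3]
grip_width: 1.001
```

```bash
python3 look.py scene 290 200 90 110 n1.png; python3 go.py .515 -.1755 .05 -17.5
```

```text
scale 5
32.65 p [510.8, -174.1, 104.9] rot [-87.5, -0.22, -17.36] F [-2.3, 1.5, -3.3] j [-21, 12, 43, 109, -12, 63, 10] grip 86.9
[4.2, 54.9, -2.5, 0.1]
```

View pics/n1.png

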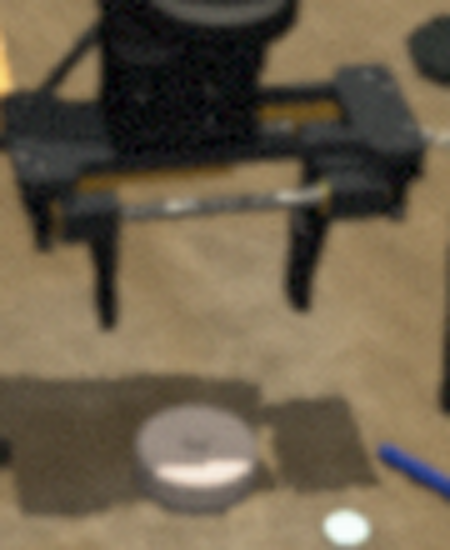

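>>> drive_tool(
  moves=[2,15,-1,0,4,30,-2,0,4.2,45,-2.5,0,4.2,60,-3,0,4.2,65,-3,0],
)

```text
time_s: 33.15
position: [0.5142, -0.1752, 0.0385]
tcp_rot: [-87.5, -0.1, -17.3]
contact_force: [0.2, -0.5, -0.3]
grip_width: 1.002
```

```bash
python3 look.py scene 290 200 90 110 n2.png; python3 go.py .515 -.1755 .011 -17.5
```

```text
scale 5
33.2 p [514.1, -175.2, 38.4] rot [-87.53, -0.1, -17.35] F [-0.6, 0.0, -1.0] j [-18, 18, 42, 111, -18, 56, 14] grip 87.1
[0.9, 27.4, -1.2, 0.2]
```

View pics/n2.png

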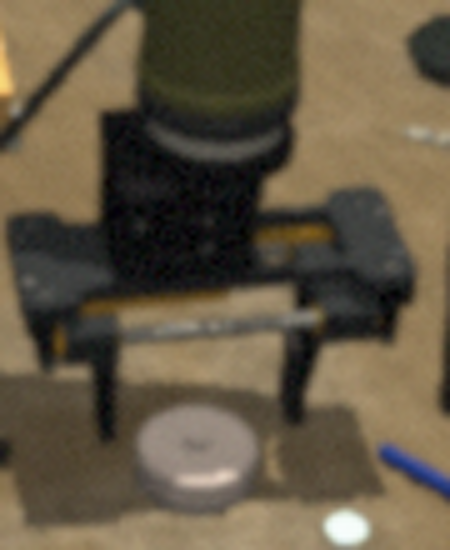

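Fingers straddle the base evenly: tips are at crop (107,435) and (293,418), and the base centre is at (198,443).

>>> drive_tool(
  moves=[0.5,8,-1,0,0.9,16,-1.2,0,0.9,23,-1.2,0,0.9,27,-1.2,0,0.9,27,-1.2,0],
)

```text
time_s: 33.7
position: [0.5146, -0.1754, 0.0107]
tcp_rot: [-87.5, -0.0, -17.3]
contact_force: [-0.9, -0.1, 0.4]
grip_width: 0.999
```

>>> drive_tool(
  moves=[0,0,0,0,0,0,0,0,0,0,0,0,0,0,0,0,0,0,0,0],
  jaw=1,
  force=40,
)

```text
time_s: 34.2
position: [0.5147, -0.1754, 0.011]
tcp_rot: [-87.5, -0.0, -17.3]
contact_force: [-0.8, -0.2, 1.0]
grip_width: 0.705
```

>>> drive_tool(
  moves=[0,0,0,0,0,-1,0,0,0,-3,0,0,0,-8,0,0,0,-14,0,0],
)

```text
time_s: 34.7
position: [0.514, -0.1759, 0.025]
tcp_rot: [-87.5, 0.0, -17.3]
contact_force: [-0.4, -0.2, -3.5]
grip_width: 0.703
```

```bash
python3 look.py scene 290 200 90 110 n3.png; python3 go.py .515 -.175 .28 -17.5
```

```text
scale 5
34.75 p [515.0, -176.3, 26.2] rot [-87.52, -0.12, -17.36] F [0.1, -0.1, -3.2] j [-18, 20, 41, 111, -19, 55, 15] grip 61.3
[0.2, -253.5, 12.3, 0.1]
```

View pics/n3.png

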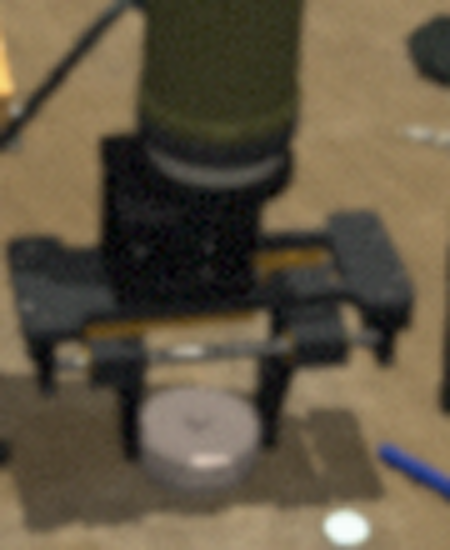

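>>> drive_tool(
  moves=[0,-25,1,0,0,-65,3,0,0,-112,5,0,0,-160,7,0,0,-205,9,0],
)

```text
time_s: 35.25
position: [0.5143, -0.1764, 0.2339]
tcp_rot: [-87.5, -0.2, -17.4]
contact_force: [0.4, -0.4, -3.4]
grip_width: 0.701
```

>>> drive_tool(
  moves=[0,-35,2,0,0,-50,6,0,-2,-55,24,0,-8,-55,54,0,-14,-54,88,0],
)

```text
time_s: 35.75
position: [0.5257, -0.0906, 0.2906]
tcp_rot: [-87.5, -0.1, -17.6]
contact_force: [0.5, 0.4, -4.2]
grip_width: 0.7
```

```bash
python3 go.py .5378 .2164 .285 -17.5
```

```text
35.75 p [525.7, -90.6, 290.6] rot [-87.51, -0.11, -17.57] F [0.5, 0.4, -4.2] j [-30, 2, 40, 95, -4, 83, -7] grip 60.9
[-81.1, 18.3, 295.8, -0.1]
```

>>> drive_tool(
  moves=[-10,1,38,0,-22,3,82,0,-35,5,127,0,-47,7,172,0,-59,9,216,0],
)

```text
time_s: 36.25
position: [0.5337, 0.1354, 0.2893]
tcp_rot: [-87.6, 0.0, -17.6]
contact_force: [1.0, 0.9, -3.8]
grip_width: 0.699
```

```bash
python3 go.py .5378 .2164 .285 -17.5 .5378 .2164 .10 -17.5
```

```text
36.25 p [533.7, 135.4, 289.3] rot [-87.57, 0.0, -17.55] F [1.0, 0.9, -3.8] j [-43, 4, 29, 94, -4, 82, -31] grip 60.8
[-20.5, 7.6, 78.3, -0.1]
[-20.5, 192.4, 70.4, -0.1]
```

>>> drive_tool(
  moves=[-10,2,34,0,-18,4,62,0,-20,5,75,0,-20.5,8,78,0,-20.5,8,78,0],
)

```text
time_s: 36.75
position: [0.5376, 0.2146, 0.2832]
tcp_rot: [-87.7, 0.1, -17.6]
contact_force: [-0.4, -0.9, -4.8]
grip_width: 0.706
```

>>> drive_tool(
  moves=[0,25,-1,0,0,65,-3,0,0,110,-5,0,0,150,-6,0,0,175,-7,0],
)

```text
time_s: 37.25
position: [0.5361, 0.2108, 0.1049]
tcp_rot: [-87.9, 0.2, -17.8]
contact_force: [0.5, 0.4, -4.3]
grip_width: 0.702
```

```bash
python3 go.py .5378 .2164 .08 -17.5;python3 look.py scene 215 150 90 80 y1.png
```

```text
37.25 p [536.1, 210.8, 104.9] rot [-87.95, 0.2, -17.84] F [0.5, 0.4, -4.3] j [-45, 14, 25, 104, -9, 62, -34] grip 61.1
[0.0, 25.1, 4.9, -0.3]
scale 7
```

View pics/y1.png

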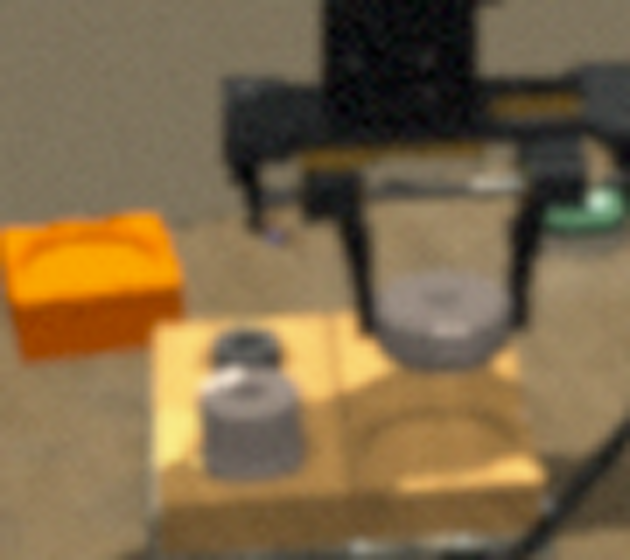

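>>> drive_tool(
  moves=[0,6,2,0,0,13,4,0,0,20,5,0,0,27,5,0,0,30,5,0],
)

```text
time_s: 37.8
position: [0.5358, 0.2159, 0.0716]
tcp_rot: [-88.2, 0.4, -17.8]
contact_force: [-0.6, 0.2, -4.1]
grip_width: 0.699
```

>>> drive_tool(
  moves=[0,0,0,0,0,0,0,0,0,0,0,0,0,0,0,0,0,0,0,0],
)

```text
time_s: 38.3
position: [0.5359, 0.216, 0.0718]
tcp_rot: [-88.2, 0.4, -17.8]
contact_force: [-0.2, -0.0, -3.4]
grip_width: 0.7
```

```bash
python3 go.py .5378 .2164 .045 -17.5;python3 look.py scene 215 150 90 80 y2.png
python3 - <<'E'
from ov import *
n,(x0,y0,w,h,s)="scene",(215,150,90,80,7)
im=crop(n,np.load("scene_l.npy"),x0,y0,w,h,s)
p=ctrl.state()["position"]
draw(n,im,circ(.5378,.2164,.0415,.039),x0,y0,s,(0,255,0))
for z in(-.011,.013): draw(n,im,circ(p[0],p[1],p[2]+z,.031),x0,y0,s,(0,0,255))
cv2.imwrite("pics/y2.png",im)
E
```

```text
38.3 p [535.9, 216.0, 71.8] rot [-88.16, 0.38, -17.81] F [-0.2, -0.0, -3.4] j [-45, 17, 25, 105, -10, 59, -34] grip 60.9
[1.8, 26.8, 0.1, -0.3]
scale 7
```

View pics/y2.png

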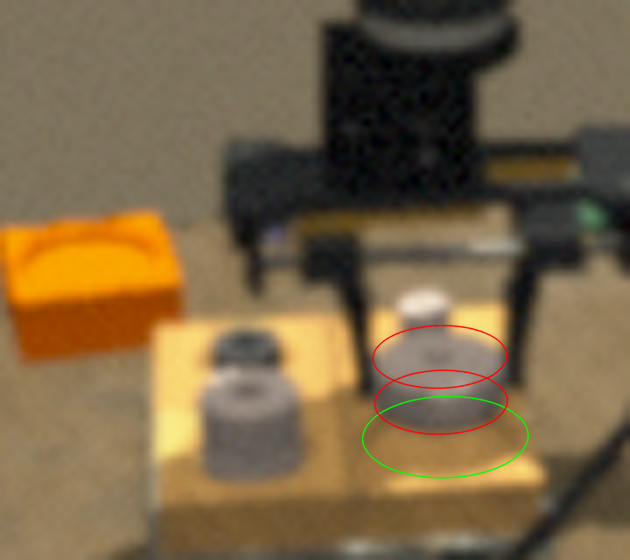

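>>> drive_tool(
  moves=[1,4,0,0,1.8,9,0,0,1.8,14,0,0,1.8,18,0,0,1.8,20,0,0],
)

```text
time_s: 38.85
position: [0.5372, 0.2159, 0.0509]
tcp_rot: [-88.2, 0.4, -17.8]
contact_force: [-0.1, -0.4, -4.5]
grip_width: 0.7
```

>>> drive_tool(
  moves=[0,1,0,0,0,2,0,0,0,3,0,0,0,4,0,0,0,5,0,0],
)

```text
time_s: 39.35
position: [0.5373, 0.2161, 0.0459]
tcp_rot: [-88.2, 0.4, -17.8]
contact_force: [0.1, 0.3, -4.0]
grip_width: 0.697
```

```bash
python3 go.py .5378 .2164 .045 -17.5;python3 look.py scene 215 150 90 80 y3.png
```

```text
39.35 p [537.3, 216.1, 45.9] rot [-88.2, 0.42, -17.81] F [0.1, 0.3, -4.0] j [-44, 19, 24, 106, -11, 56, -33] grip 60.6
[0.4, 0.9, 0.4, -0.3]
scale 7
```

View pics/y3.png

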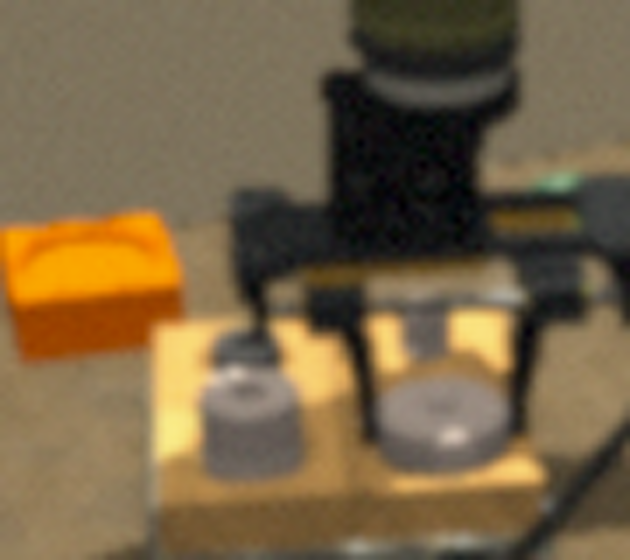

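>>> drive_tool(
  moves=[0,0.5,0,0,0,1,0,0,0,1.5,0,0,0,1.8,0,0,0,1.8,0,0],
)

```text
time_s: 39.9
position: [0.5372, 0.216, 0.0451]
tcp_rot: [-88.2, 0.5, -17.8]
contact_force: [-3.6, -3.3, 5.8]
grip_width: 0.697
```

>>> drive_tool(
  moves=[0,0,0,0,0,0,0,0,0,0,0,0,0,0,0,0,0,0,0,0],
  jaw=0.15,
)

```text
time_s: 40.4
position: [0.5373, 0.2161, 0.0451]
tcp_rot: [-88.2, 0.4, -17.8]
contact_force: [0.2, -0.2, 0.6]
grip_width: 0.845
```

>>> drive_tool(
  moves=[0,-8,0,0,0,-20,0,0,0,-40,0,0,0,-70,0,0,0,-105,0,0],
)

```text
time_s: 40.9
position: [0.5367, 0.2123, 0.1514]
tcp_rot: [-88.2, 0.5, -17.8]
contact_force: [0.5, 0.7, -0.1]
grip_width: 0.849
```

>>> drive_tool(
  moves=[0,-35,0,0,0,-70,0,0,0,-100,0,0,0,-120,0,0,0,-125,0,0],
)

```text
time_s: 41.4
position: [0.5379, 0.2084, 0.2805]
tcp_rot: [-88.0, 0.2, -17.9]
contact_force: [-0.1, 0.4, -0.7]
grip_width: 0.85
```

```bash
python3 go.py;python3 look.py scene 215 160 90 70 z1.png; python3 look.py top 160 170 250 150 z2.png
python3 - <<'E'
from h import *
print(ctrl.mark_of("scene","vial"),ctrl.look_for("scene","vial"))
E
```

```text
41.4 p [537.9, 208.4, 280.5] rot [-87.97, 0.23, -17.86] F [-0.1, 0.4, -0.7] j [-46, 7, 26, 91, -5, 82, -37] grip 73.9
scale 8
scale 3
[{'pixel': [357.5, 321.8], 'confidence': 0.53}] [{'rect': [355.0, 304.3, 7.8, 19.4], 'confidence': 0.63}]
```

View pics/z1.png

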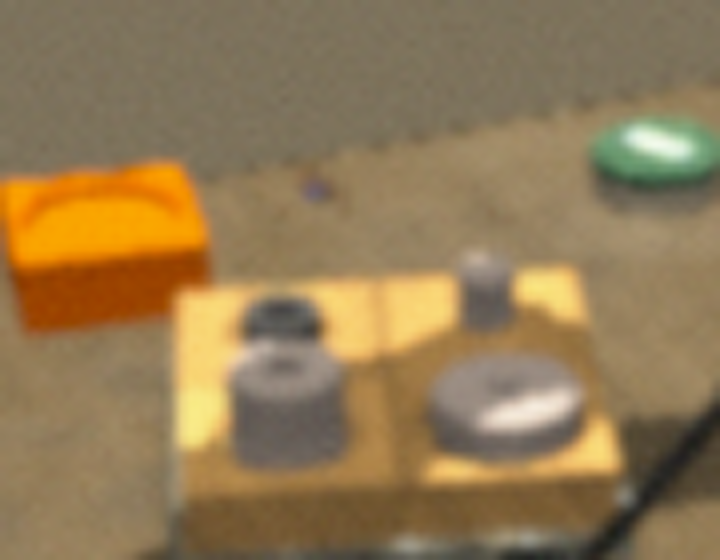

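View pics/z2.png

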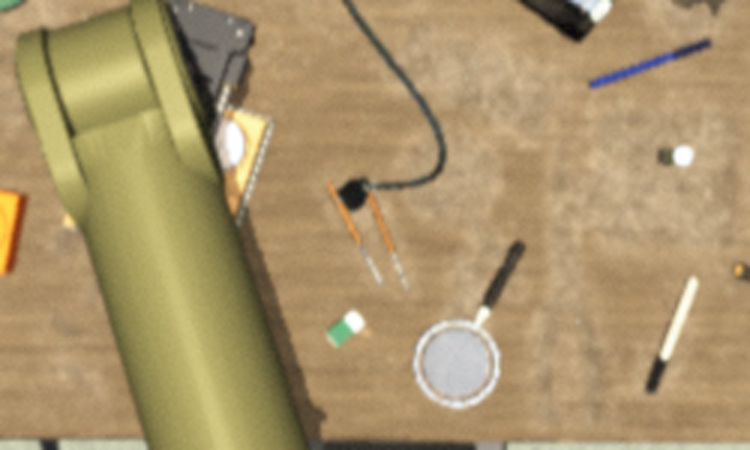

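>>> drive_tool(
  moves=[14,-6,-45,0,28,-10,-90,0,42,-10,-136,0,56,-10,-182,0,68,-10,-228,0],
)

```text
time_s: 42.1
position: [0.5297, -0.0318, 0.2763]
tcp_rot: [-88.4, 0.7, -17.8]
contact_force: [0.6, -0.6, -0.6]
grip_width: 0.849
```

```bash
python3 go.py;python3 look.py top 165 175 100 95 z3.png
python3 - <<'E'
from ov import *
n,(x0,y0,w,h,s)="top",(165,175,100,95,6)
im=crop(n,np.load("top_l.npy"),x0,y0,w,h,s)
for x,y,z,r in((.5648,.3022,.0675,.013),(.4791,.3291,.0525,.018),(.4521,.2434,.0735,.024),(.5378,.2164,.0575,.031)): draw(n,im,circ(x,y,z,r),x0,y0,s,(0,0,255))
cv2.imwrite("pics/z3.png",im)
E
```

```text
42.1 p [529.7, -31.8, 276.3] rot [-88.36, 0.66, -17.82] F [0.6, -0.6, -0.6] j [-34, 2, 37, 96, -3, 82, -14] grip 73.9
scale 6
```

View pics/z3.png

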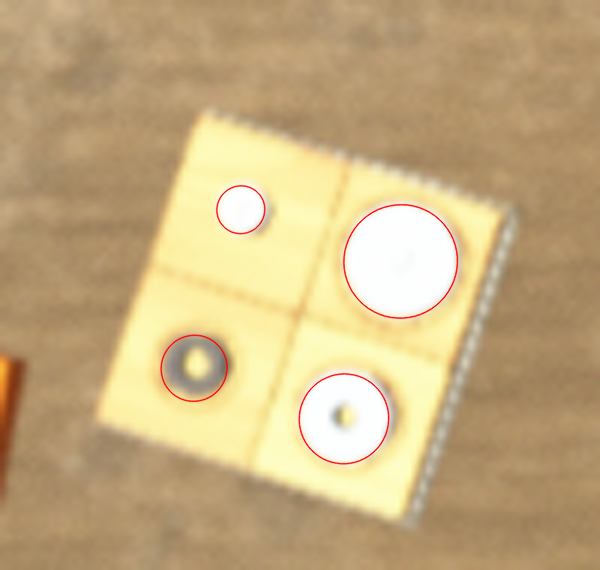

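All four parts match their predicted seated circles in the top view: plunger (241,209), base (401,261), collar (194,368), body (344,418). Before handing in I'll let the arm settle.

>>> drive_tool(
  moves=[0,0,0,0,0,0,0,0,0,0,0,0,0,0,0,0,0,0,0,0],
)

```text
time_s: 42.65
position: [0.5287, -0.041, 0.2764]
tcp_rot: [-88.7, 0.6, -18.4]
contact_force: [0.2, -0.9, 0.1]
grip_width: 0.855
```

```bash
python3 -c "
from workcell import ctrl
print(ctrl.finish_job())"
```

```text
the job is handed in; nothing more can be done
None
```

I took the die apart from the top down (plunger, collar, body, base). Each part was lowered into its own well until the wrist force showed contact, then released. The job was handed in at about 43 s, with no verdict reported.

- **Final checks:** In the last top view all four parts lie on the circles predicted for the well centres. The scene view shows them upright at about the seated height. The vial reads within about 3 px of its first position.
- **Disagreements:** The two cameras differed by 3–4 mm on the die's position. The tray top came out about 2 mm higher by contact (0.0415 m) than by the camera fit (0.0396 m). The collar's contact at TCP 0.0419 m may have been the fingertips on the block. It would then have dropped about 1 mm on release. The tool's tilt drifted to about 2.5° during the job, but no part looked tilted.

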